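# Set up a soldering place at the jewellery bench

### The arm

A 7-joint arm with a two-finger parallel gripper is mounted at the origin on the work surface. World frame = base frame: x ahead of the robot, y to its left, z up, the work surface at z = 0. Lengths are in m, angles in rad, forces in N, time in s.
With the tool pointing down it reaches from about 0.425 to 0.875 m from the base axis. Payload 4.7 kg.
Tool frame: the origin (TCP) lies between the finger pads; the fingertips stand 19 mm ahead of it and the grasp point (between the pads) is the TCP (ctrl.tip_extent is the distance from the TCP to the fingertips, in m); z points along the fingers, y is the line along which they close (so a half turn about z gives the same grasp; the last joint's range is limited). The gripper opens to 87 mm and grips with 3 to 60 N. Pads are 19 mm wide; open, the fingers measure 117 mm over their backs; the gripper's body (75 mm by 190 mm) begins 51 mm behind the grasp point.
Start: joints at [-1.294, 0.321, -0.07, 1.45, 0.023, 1.371, -0.057], TCP at [0.169, 0.628, 0.242] pointing down, gripper open.
Joint ranges: [-2.86, 2.86], [-0.3, 2.09], [-1.38, 1.24], [0.06, 2.45], [-1.56, 4.7], [0.09, 2.05], [-2.69, 2.69]. Speed limits (rad/s): [2.57, 2.57, 3.14, 3.14, 3.14, 3.14, 3.14].

### API

Orientations are given as a rotation vector (axis times angle).
In Python, from bench import ctrl gives the robot as it stands.
- The arm moves only by the shell command python3 -m crank 'ROWS' [OPENING] [FORCE]. ROWS is JSON, a list of rows, each an object of numbers: "tx", "ty", "tz": the shift along the tool's x, y, z in mm; "turn": the turn about the tool's z in units of 5 degrees (1.0 is 5 degrees). In form: [{"tx": .., "ty": .., "tz": .., "turn": ..}, ...]. A call has 1 to 5 rows; each row is the pose to reach, as a shift and turn from the pose commanded when the call began, along the tool's axes at that moment; what a row does not reach only later rows make up. A row lasts 1/8 s, in which the tool goes at most 62.5 mm and 10.7 degrees, less where a joint would pass 70% of its speed; a pose out of reach is approached as far as the arm can. A call with a gripper value outside its range is refused whole. OPENING is the finger opening in mm, from 0 to 87, set as the call begins (- or left out, the last holds). The fingers move at their own pace and stop on an object; FORCE is the grip in N (left out, the last holds). Time passes only in rows, so rows that repeat a pose let the fingers close. It gives the time, the measured TCP pose, the force, the opening and the grip force at its end, in the units of the state.
- ctrl.get_state(): the state, without advancing time (a new reading comes with each control period).
- ctrl.get_image(name): name is "scene" or "top"; returns (picture, depth): 420x560x3 uint8, red, green, blue; 420x560 float32, m along the optical axis (not along the pixel's ray), 0 where there is no reading.
- ctrl.camera_model(name): a dict with "intrinsics" (3x3 intrinsics, pixels), "dist_coeffs" ([k1, k2, p1, p2, k3] as OpenCV has them; the pictures are not rectified), "origin" and "orientation" of the camera in the world. Camera axes: x right, y down, z forward; pixel columns grow to the right and rows downward; lengths in m; the calibration is good to about 2 mm. A picture is of the moment at which its call begins. camera_model takes no time and is no camera call.
- ctrl.close_job(): hands the job in; it is judged then, once.
Trained networks look in the newest picture that a camera, given by its name, has taken for a name from the list of things; names that differ only in an ending like _2 or _b are one class to them, and where a whole thing is asked for, a point or a joint stands for the part that bears it (a point fixed in the world has none). Each returns a list of dicts, best first, with "confidence" (0 to 1); they miss things now and then, are a little off and sometimes report something else, mostly with a low value. They report only what shows in the picture. A call takes as long as a camera call. They do not tell look-alikes from the thing itself.
- ctrl.recognise(camera, query): "xyz" ([x, y, z] in m, in world coordinates, good to about 4 mm: the middle of the surface that is visible of it).
- ctrl.mark_of(camera, query): "xyz" ([x, y, z] in m, in world coordinates, good to about 4 mm: a listed point, or the origin of a listed thing).
The state is a dict: "time": time; "joint_positions": joint angles; "qd": joint speeds; "joint_torque": joint torques, N m; "position": TCP position; "tool_rot": TCP orientation; "ft_force": force on the tool from outside, world axes, zero at the start; "torque": the same for the moment, N m; "grip_width": opening from 0.0 (shut) to 1.0 (fully open); "grip_force": force on a finger pad.
Only numpy, scipy, OpenCV 4.12 (cv2) and the standard library are available. Lean on these libraries where they do the work, as an engineer would, in place of code of your own. Each camera call takes 0.05 s, during which the arm holds its last target. There are 200 camera calls.

### The job

Get this place ready for the next student. First slide the bench-lamp dimmer to the green mark; then, in any order, pull every file out of the wooden block and lay it down inside the blue tool tray, and put exactly three of the four soldering bricks on the white soldering board, side by side and not stacked or on end, with the fourth left off the board. Leave everything else on the bench where it is.

Things in the scene. Friction and masses are not known exactly. Their poses are not given: they have to be found in the camera images.
- dimmer_top (a point): top centre of the lamp dimmer's black grip: 28 mm across the track, 20 along it, 40 high, top 54 mm above the bench. Slides with about 1.5 N friction and stays put, on a fixed flat grey housing (170 x 40 mm, 14 high) running roughly away from the robot; 120 mm travel, starting near the robot end. This point's +y axis is the travel direction, away from the robot
- mark: fixed small green tag beside the dimmer's track on its left, 26 mm from the track's centre line; 12 x 6 mm, 13 mm high; origin under its centre; its y axis is the direction of travel (6 mm long that way). The dimmer is on the mark when the middle of the grip is level with the middle of this tag along the track
- rack: fixed wooden file block 44 x 290 mm, 85 mm high, with four square wells (20 mm wide, 75 mm deep) in a row, 70 mm apart, at y = -105, -35, 35 and 105 mm; origin at the centre of its underside, y along the row
- tray: fixed open blue tool tray, 180 (x) x 240 (y) mm outside, 30 mm high, walls and floor 5 mm thick; origin at the centre of its underside, y along its long side. May change places with the board.
- board: fixed off-white square heatproof soldering board, 200 x 200 mm, 12 mm thick; origin at the centre of its underside. May change places with the tray.
- file1: file 170 mm long, 60 g: square orange handle 20 x 20 x 80 mm, then a round steel blade 8 mm thick, 90 mm long. Stands loose, blade down in a rack well, upright or leaning up to 10 degrees, handle clear above the rack. Origin on its axis, 45 mm from the blade end; z axis towards the handle end (handle z = +45 to +125 mm); x, y axes square to the handle's faces. Absent ones read None from the start
- file1_tip (a point): the blade end of file1 (z = -45 mm)
- file1_butt (a point): the handle end of file1 (z = +125 mm)
- file2: file 170 mm long, 60 g: square orange handle 20 x 20 x 80 mm, then a round steel blade 8 mm thick, 90 mm long. Stands loose, blade down in a rack well, upright or leaning up to 10 degrees, handle clear above the rack. Origin on its axis, 45 mm from the blade end; z axis towards the handle end (handle z = +45 to +125 mm); x, y axes square to the handle's faces. Absent ones read None from the start
- file2_tip (a point): the blade end of file2 (z = -45 mm)
- file2_butt (a point): the handle end of file2 (z = +125 mm)
- file3: file 170 mm long, 60 g: square orange handle 20 x 20 x 80 mm, then a round steel blade 8 mm thick, 90 mm long. Stands loose, blade down in a rack well, upright or leaning up to 10 degrees, handle clear above the rack. Origin on its axis, 45 mm from the blade end; z axis towards the handle end (handle z = +45 to +125 mm); x, y axes square to the handle's faces. Absent ones read None from the start
- file3_tip (a point): the blade end of file3 (z = -45 mm)
- file3_butt (a point): the handle end of file3 (z = +125 mm)
- file4: file 170 mm long, 60 g: square orange handle 20 x 20 x 80 mm, then a round steel blade 8 mm thick, 90 mm long. Stands loose, blade down in a rack well, upright or leaning up to 10 degrees, handle clear above the rack. Origin on its axis, 45 mm from the blade end; z axis towards the handle end (handle z = +45 to +125 mm); x, y axes square to the handle's faces. Absent ones read None from the start
- file4_tip (a point): the blade end of file4 (z = -45 mm)
- file4_butt (a point): the handle end of file4 (z = +125 mm)
- brick1: one of four alike loose terracotta-coloured soldering bricks, 80 (x) x 45 (y) x 28 (z) mm, about 120 g, starting flat on the bench to the right; origin at its centre
- brick2: one of four alike loose terracotta-coloured soldering bricks, 80 (x) x 45 (y) x 28 (z) mm, about 120 g, starting flat on the bench to the right; origin at its centre
- brick3: one of four alike loose terracotta-coloured soldering bricks, 80 (x) x 45 (y) x 28 (z) mm, about 120 g, starting flat on the bench to the right; origin at its centre
- brick4: one of four alike loose terracotta-coloured soldering bricks, 80 (x) x 45 (y) x 28 (z) mm, about 120 g, starting flat on the bench to the right; origin at its centre
- flux_jar: amber jar, 56 mm across, 50 mm high; origin under its centre; not part of the job, leave alone
- torch: yellow hand torch standing upright, 60 mm across, 150 mm high; origin under its centre; not part of the job, leave alone
Mind the look-alikes: they are no part of the job. Leave any purple look-alike of the brick1 alone. Leave any red look-alike of the brick4 alone.

How it is judged:
On the way:
1. the dimmer is slid to the green mark (y of dimmer_top in the frame of mark between -0.006 and 0.006 m), for 0.2 s.
At the end, for the whole second after the job is handed in: Dimmer within 6 mm of the mark; both ends of every file inside the tray outline, at most 45 mm above its underside; exactly three brick centres over the board, 15 mm or more inside its edges, on a long face, not stacked; the fourth centre 10 mm or more off the board; all at rest (all of step 1 and x of file1_tip in the frame of tray between -0.09 and 0.09 m and y of file1_tip in the frame of tray between -0.12 and 0.12 m and z of each of file1_tip, file1_butt, file2_tip, file2_butt, file3_tip, file3_butt, file4_tip, file4_butt in the frame of tray below 0.045 m and x of file1_butt in the frame of tray between -0.09 and 0.09 m and y of file1_butt in the frame of tray between -0.12 and 0.12 m and linear speed of each of file1, file2, file3, file4, brick1, brick2, brick3, brick4 below 0.02 m/s and x of file2_tip in the frame of tray between -0.09 and 0.09 m and y of file2_tip in the frame of tray between -0.12 and 0.12 m and x of file2_butt in the frame of tray between -0.09 and 0.09 m and y of file2_butt in the frame of tray between -0.12 and 0.12 m and x of file3_tip in the frame of tray between -0.09 and 0.09 m and y of file3_tip in the frame of tray between -0.12 and 0.12 m and x of file3_butt in the frame of tray between -0.09 and 0.09 m and y of file3_butt in the frame of tray between -0.12 and 0.12 m and x of file4_tip in the frame of tray between -0.09 and 0.09 m and y of file4_tip in the frame of tray between -0.12 and 0.12 m and x of file4_butt in the frame of tray between -0.09 and 0.09 m and y of file4_butt in the frame of tray between -0.12 and 0.12 m and (((x of brick1 in the frame of board above 0.11 m or x of brick1 in the frame of board below -0.11 m or y of brick1 in the frame of board above 0.11 m or y of brick1 in the frame of board below -0.11 m) and (x of brick2 in the frame of board between -0.085 and 0.085 m and y of brick2 in the frame of board between -0.085 and 0.085 m and z of brick2 in the frame of board between 0.018 and 0.044 m) and (x of brick3 in the frame of board between -0.085 and 0.085 m and y of brick3 in the frame of board between -0.085 and 0.085 m and z of brick3 in the frame of board between 0.018 and 0.044 m) and (x of brick4 in the frame of board between -0.085 and 0.085 m and y of brick4 in the frame of board between -0.085 and 0.085 m and z of brick4 in the frame of board between 0.018 and 0.044 m)) or ((x of brick1 in the frame of board between -0.085 and 0.085 m and y of brick1 in the frame of board between -0.085 and 0.085 m and z of brick1 in the frame of board between 0.018 and 0.044 m) and (x of brick2 in the frame of board above 0.11 m or x of brick2 in the frame of board below -0.11 m or y of brick2 in the frame of board above 0.11 m or y of brick2 in the frame of board below -0.11 m) and (x of brick3 in the frame of board between -0.085 and 0.085 m and y of brick3 in the frame of board between -0.085 and 0.085 m and z of brick3 in the frame of board between 0.018 and 0.044 m) and (x of brick4 in the frame of board between -0.085 and 0.085 m and y of brick4 in the frame of board between -0.085 and 0.085 m and z of brick4 in the frame of board between 0.018 and 0.044 m)) or ((x of brick1 in the frame of board between -0.085 and 0.085 m and y of brick1 in the frame of board between -0.085 and 0.085 m and z of brick1 in the frame of board between 0.018 and 0.044 m) and (x of brick2 in the frame of board between -0.085 and 0.085 m and y of brick2 in the frame of board between -0.085 and 0.085 m and z of brick2 in the frame of board between 0.018 and 0.044 m) and (x of brick3 in the frame of board above 0.11 m or x of brick3 in the frame of board below -0.11 m or y of brick3 in the frame of board above 0.11 m or y of brick3 in the frame of board below -0.11 m) and (x of brick4 in the frame of board between -0.085 and 0.085 m and y of brick4 in the frame of board between -0.085 and 0.085 m and z of brick4 in the frame of board between 0.018 and 0.044 m)) or ((x of brick1 in the frame of board between -0.085 and 0.085 m and y of brick1 in the frame of board between -0.085 and 0.085 m and z of brick1 in the frame of board between 0.018 and 0.044 m) and (x of brick2 in the frame of board between -0.085 and 0.085 m and y of brick2 in the frame of board between -0.085 and 0.085 m and z of brick2 in the frame of board between 0.018 and 0.044 m) and (x of brick3 in the frame of board between -0.085 and 0.085 m and y of brick3 in the frame of board between -0.085 and 0.085 m and z of brick3 in the frame of board between 0.018 and 0.044 m) and (x of brick4 in the frame of board above 0.11 m or x of brick4 in the frame of board below -0.11 m or y of brick4 in the frame of board above 0.11 m or y of brick4 in the frame of board below -0.11 m)))); the robot touches nothing.
It fails at once if the flux jar is pushed aside by more than 30 mm or knocked over (distance of flux_jar from where it was at the start of the episode above 0.03 m or angle between flux_jar's own z axis and vertical above 0.5 rad).
It fails at once if the torch is pushed aside by more than 30 mm or knocked over (distance of torch from where it was at the start of the episode above 0.03 m or angle between torch's own z axis and vertical above 0.5 rad).
Of file1, file2, file3, file4 only 2 to 4 are there at a start; the rules pass over those that are not, and their reading is None.
At some moment in a run one of brick1, brick2, brick3, brick4 may be knocked a few centimetres aside while the robot is not near it.
Once in a run the grip may slacken for a moment while it holds something.
It also fails if it takes over 210 s, if anything falls off the work surface, if the arm or the gripper's body presses on something with over 40 N, if the wrist force passes 120 N, or if a joint passes its speed limit or range.

## Working session

There is one attempt and no reset: what is moved stays moved. The work goes in short steps, Python scripts to look and compute and a shell command to move; the robot and the scene stay as the last step left them, time stands still between calls to the robot, and variables do not carry over. Pictures are saved under pics/ and viewed, at most 14 in all, crops included, and the job is handed in when it is done.

```bash
ls; mkdir -p pics
cat > h.py <<'E'
import numpy as np, cv2
from scipy.spatial.transform import Rotation as R
from bench import ctrl
def cam(n):
    m=ctrl.camera_model(n); o=np.array(m["orientation"],float)
    Rm=o if o.shape==(3,3) else R.from_rotvec(o).as_matrix()
    return np.array(m["intrinsics"]),np.array(m["dist_coeffs"],float),np.array(m["origin"]),Rm
def snap(n,f=None):
    im,d=ctrl.get_image(n); np.savez("last_%s.npz"%n,im=im,d=d)
    if f: cv2.imwrite("pics/"+f,im[:,:,::-1])
    return im,d
def cloud(n,d):
    K,D,o,Rm=cam(n); h,w=d.shape
    u,v=np.meshgrid(np.arange(w),np.arange(h))
    p=cv2.undistortPoints(np.stack([u,v],-1).reshape(-1,1,2).astype(float),K,D).reshape(h,w,2)
    P=np.dstack([p,np.ones((h,w))])*d[...,None]
    P=P@Rm.T+o; P[d==0]=np.nan
    return P
def proj(n,pts):
    K,D,o,Rm=cam(n); rv=cv2.Rodrigues(Rm.T)[0]
    return cv2.projectPoints(np.array(pts,float).reshape(-1,1,3),rv,-Rm.T@o,K,D)[0].reshape(-1,2)
def rel(x,y,z,yaw=None):
    """shift in tool axes (mm) from current pose to world x,y,z"""
    s=ctrl.get_state(); T=R.from_rotvec(s["tool_rot"]).as_matrix()
    t=T.T@(np.array([x,y,z])-s["position"])*1000
    out=dict(tx=t[0],ty=t[1],tz=t[2])
    if yaw is not None: # wanted direction (deg) of tool y in world, mod 180
        cur=np.degrees(np.arctan2(T[1,1],T[0,1])); dd=(cur-yaw+90)%180-90
        out["turn"]=dd/5; out["q7"]=s["joint_positions"][6]
    print({k:round(float(v),2) for k,v in out.items()})
E
python3 - <<'E'
from h import *
s=ctrl.get_state(); print(s); print(R.from_rotvec(s["tool_rot"]).as_matrix().round(3))
for n in("scene","top"):
    print(ctrl.camera_model(n)); snap(n,n+"0.png")
E
```

```text
pics
{'time': 0.0, 'joint_positions': array([-1.29392223,  0.321854  , -0.0701319 ,  1.45165208,  0.02257658,
        1.37077813, -0.05688208]), 'qd': array([-0.00111875,  0.00031688, -0.0011585 , -0.00081339,  0.00122404,
        0.00084871, -0.0002677 ]), 'joint_torque': array([ 9.98440737e-04, -4.91306984e+01, -4.03451370e-01, -3.12521625e+01,
       -6.40251744e-02,  4.38611617e-02,  1.82257322e-04]), 'position': array([0.16872365, 0.62719909, 0.2404532 ]), 'tool_rot': array([-4.11415603e-01, -3.11434225e+00,  2.97548419e-03]), 'ft_force': array([-0.44520677,  0.45900182,  0.44708913]), 'torque': array([ 0.0554117 , -0.04265328, -0.00586889]), 'grip_force': 0.0, 'grip_width': 1.001721403406825}
[[-0.966  0.26  -0.   ]
 [ 0.26   0.966 -0.002]
 [-0.    -0.002 -1.   ]]
{'intrinsics': array([[411.77871622,   0.        , 278.60443038],
       [  0.        , 411.77871622, 205.95312092],
       [  0.        ,   0.        ,   1.        ]]), 'dist_coeffs': array([-0.11966499,  0.        ,  0.        ,  0.        ,  0.        ]), 'origin': array([0.99757479, 0.37110291, 0.85505244]), 'orientation': array([-1.037709  , -2.50573513,  0.93713691])}
{'intrinsics': array([[424.39982115,   0.        , 283.04915869],
       [  0.        , 424.39982115, 209.9879931 ],
       [  0.        ,   0.        ,   1.        ]]), 'dist_coeffs': array([-0.04223869,  0.        ,  0.        ,  0.        ,  0.        ]), 'origin': array([ 0.29296835, -0.10187745,  1.25206977]), 'orientation': array([-2.10036467,  2.1101801 , -0.16988223])}
```

View pics/scene0.png

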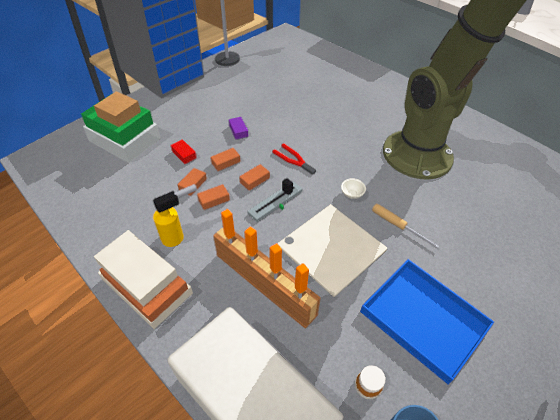

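View pics/top0.png

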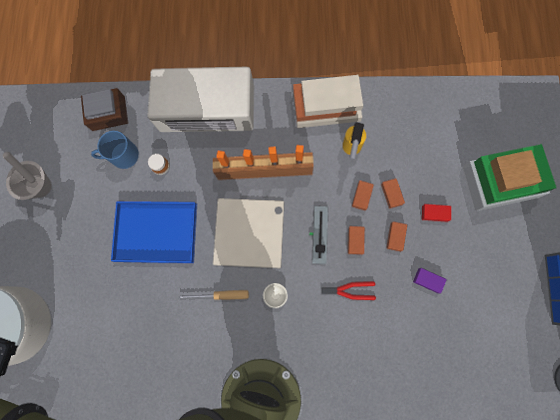

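Scene view: orange files in the rack at (228,222), (251,240), (275,258), (302,278). Top view: the tray is at (155,232), the board at (249,233) with a grey spot at (278,210), the dimmer grip at (320,249) and the green tag at (312,233). Terracotta bricks are at (362,195), (393,193), (356,240) and (397,237). The look-alikes are red at (436,212) and purple at (430,281), so I choose the four terracotta ones.

```bash
cat > meas.py <<'E'
from h import *
def blobs(im,P,lo,hi,zlo,zhi,amin=60):
    hsv=cv2.cvtColor(im,cv2.COLOR_RGB2HSV); m=cv2.inRange(hsv,lo,hi)
    m=(m>0)&(P[...,2]>zlo)&(P[...,2]<zhi)
    n,l,st,c=cv2.connectedComponentsWithStats(m.astype(np.uint8))
    out=[]
    for i in range(1,n):
        if st[i,4]>=amin:
            q=P[l==i]; r=cv2.minAreaRect((q[:,:2]*1000).astype(np.float32))
            out.append((c[i].round(),st[i,4],q.mean(0).round(4),np.array(r[0]).round(1),np.array(r[1]).round(1),round(r[2],1)))
    return out
def bricks(im,P,zlo=.02,zhi=.036):
    return blobs(im,P,(4,90,60),(14,220,255),zlo,zhi)
E
python3 - <<'E'
from meas import *
d=np.load("last_top.npz"); im=d["im"];P=cloud("top",d["d"])
hsv=cv2.cvtColor(im,cv2.COLOR_RGB2HSV)
for n,(u,v) in dict(b=(362,195),red=(436,212),pur=(430,281),tray=(155,232),board=(235,250),spot=(278,210),bench=(340,215),grip=(320,249),tag=(312,233),hous=(320,222),jar=(158,163),torch=(354,138),hammer=(352,155),bowl=(275,296)).items(): print(n,hsv[v,u],P[v,u].round(4))
print("bricks");[print(*b) for b in bricks(im,P)]
print("tray");[print(*b) for b in blobs(im,P,(100,150,60),(118,255,255),.02,.05,100)]
print("tray floor");[print(*b) for b in blobs(im,P,(100,150,60),(118,255,255),-.01,.015,100)]
print("board");[print(*b) for b in blobs(im,P,(10,5,110),(35,80,255),.006,.018,1000)]
print("files");[print(*b) for b in blobs(im,P,(5,200,120),(20,255,255),.09,.3,30)]
print("rack");[print(*b) for b in blobs(im,P,(5,60,60),(25,255,255),.075,.095,100)]
print("green");[print(*b) for b in blobs(im,P,(45,80,40),(85,255,255),-.01,.03,3)]
for q in("rack","tray","board","mark","dimmer_top","flux_jar","torch","file1_butt","file1","brick1"):
    print(q,[(np.round(r["xyz"],4),round(r["confidence"],2)) for r in ctrl.mark_of("top",q)])
E
```

```text
b [  9 154 161] [ 0.5748 -0.2944  0.0326]
red [  0 200 185] [ 0.5233 -0.5092  0.0275]
pur [138 154 147] [ 0.3244 -0.479   0.0266]
tray [110 201 190] [0.4727 0.3236 0.0055]
board [ 17  30 164] [0.4169 0.0794 0.0141]
spot [120   9 116] [ 0.5351 -0.0469  0.0158]
bench [120  13 135] [ 0.5208 -0.2313  0.0039]
grip [140  17  46] [ 0.4146 -0.1672  0.0545]
tag [ 67 143 128] [ 0.4656 -0.1468  0.0159]
hous [15 24 42] [ 0.4983 -0.1708  0.0151]
jar [  9  12 220] [0.6743 0.311  0.0512]
torch [158  23  44] [ 0.7078 -0.2604  0.1492]
hammer [117  17 153] [ 0.6591 -0.2533  0.1495]
bowl [ 21  19 185] [ 0.2842 -0.0379  0.0051]
bricks
[242. 176.] 76 [0.6367 0.0602 0.0277] [636.5  58.7] [  3.2 147.4] 2.3
[393. 193.] 405 [ 0.5822 -0.3862  0.0278] [ 582.8 -386.6] [79.9 46.8] 15.3
[362. 195.] 390 [ 0.577  -0.2965  0.0282] [ 578.1 -297. ] [44.8 78.7] 72.6
[397. 236.] 439 [ 0.4541 -0.3911  0.0283] [ 454.7 -392.1] [46.9 78.8] 76.8
[356. 240.] 418 [ 0.4436 -0.2723  0.0287] [ 444.8 -271.9] [44.  78.7] 88.1
tray
[153. 230.] 660 [0.4746 0.3235 0.0292] [471.8 321.7] [242.  178.4] 89.2
[551. 266.] 115 [ 0.3628 -0.82
[... 1220 characters left out ...]
198, -0.0036]), 0.55)]
torch [(array([ 0.743 , -0.2753,  0.    ]), 0.79)]
file1_butt [(array([0.6801, 0.3168, 0.0032]), 0.49), (array([ 0.6696, -0.1097,  0.1821]), 0.44), (array([0.6608, 0.0262, 0.1827]), 0.17)]
file1 [(array([0.6822, 0.319 , 0.0035]), 0.59), (array([ 0.6691, -0.1155,  0.0537]), 0.53), (array([ 0.6705, -0.0399,  0.0572]), 0.49), (array([0.6605, 0.0309, 0.0558]), 0.48), (array([0.6561, 0.1009, 0.0547]), 0.44)]
brick1 [(array([ 0.4542, -0.3879,  0.0162]), 0.91), (array([ 0.4424, -0.2753,  0.0101]), 0.9), (array([ 0.5821, -0.3874,  0.0133]), 0.72), (array([ 0.5235, -0.5134,  0.0174]), 0.67), (array([ 0.5811, -0.3007,  0.0121]), 0.63), (array([ 0.3284, -0.4817,  0.0174]), 0.56)]
```

Run:
```python
from h import *
im=cv2.imread("pics/top0.png")
a=cv2.resize(im[130:270,200:420],None,fx=3.6,fy=3.6,interpolation=cv2.INTER_CUBIC); cv2.imwrite("pics/crop1.png",a)
```

```text
(no output)
```

View pics/crop1.png

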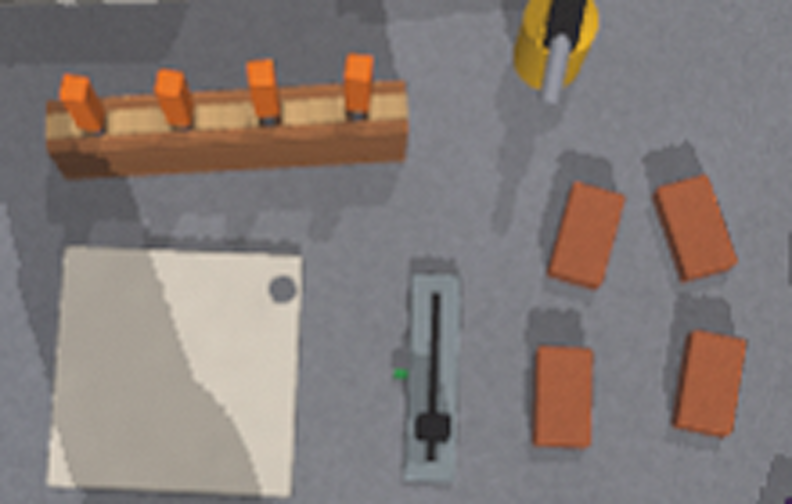

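The crop shows the grip at (432,428), the tag at (400,373) and four terracotta bricks clear of the look-alikes. The grey spot is flat. Next I'll measure the dimmer axis and how the files lean.

Run:
```python
from meas import *
for n in("top","scene"):
    d=np.load("last_%s.npz"%n); im=d["im"];P=cloud(n,d["d"]); hsv=cv2.cvtColor(im,cv2.COLOR_RGB2HSV)
    def box(x0,x1,y0,y1,z0,z1): 
        return (P[...,0]>x0)&(P[...,0]<x1)&(P[...,1]>y0)&(P[...,1]<y1)&(P[...,2]>z0)&(P[...,2]<z1)
    def rep(t,m):
        q=P[m]; 
        if len(q)<3: print(n,t,len(q));return
        r=cv2.minAreaRect((q[:,:2]*1000).astype(np.float32)); print(n,t,len(q),q.mean(0).round(4),np.round(r[0],1),np.round(r[1],1),round(r[2],1))
    rep("grip",box(.36,.56,-.21,-.12,.047,.065))
    rep("housing",box(.34,.6,-.205,-.125,.0095,.022)&(hsv[...,0]>80)&(P[...,1]<-.155+.005))
    rep("housing all",box(.34,.6,-.197,-.145,.0095,.022))
    rep("tag",box(.38,.56,-.18,-.12,.004,.03)&(hsv[...,0]>50)&(hsv[...,0]<85)&(hsv[...,1]>70))
    for y in(.1,.03,-.04,-.11):
        m=box(.6,.72,y-.035,y+.035,.1,.3)&(hsv[...,0]<20)&(hsv[...,1]>180)
        q=P[m]; top=q[:,2].max()
        a=q[q[:,2]>top-.008]; 
        zs=[(round(float(zz),3),q[abs(q[:,2]-zz)<.006].mean(0)[:2].round(4)) for zz in np.arange(.11,top,.02) if (abs(q[:,2]-zz)<.006).sum()>3]
        print(n,y,len(q),top.round(4),a.mean(0).round(4),zs)
    rep("rack",box(.6,.72,-.17,.16,.078,.092))
for q in("mark","dimmer_top","file1_butt","file1_tip"):
    print(q,[(np.round(r["xyz"],4),round(r["confidence"],2)) for r in ctrl.mark_of("scene",q)])
```

```text
top grip 72 [ 0.4193 -0.169   0.0545] [ 419.2 -168.9] [25.7 20. ] 89.2
top housing 662 [ 0.4672 -0.1717  0.0149] [ 464.5 -171.4] [ 40.  172.3] 87.1
top housing all 702 [ 0.4658 -0.171   0.0148] [ 464.7 -169.1] [ 44.7 172.3] 87.1
top tag 8 [ 0.4657 -0.1436  0.0123] [ 466.4 -144. ] [6.2 5.5] 86.4
top 0.1 117 0.1841 [0.6543 0.0995 0.1805] [(0.13, array([0.6483, 0.0956])), (0.15, array([0.6492, 0.095 ])), (0.17, array([0.6474, 0.0964]))]
top 0.03 112 0.1838 [0.6571 0.0288 0.1803] [(0.11, array([0.6488, 0.0291])), (0.13, array([0.6491, 0.0253])), (0.15, array([0.6502, 0.0273])), (0.17, array([0.6507, 0.0272]))]
top -0.04 100 0.1842 [ 0.6644 -0.0386  0.1802] [(0.11, array([ 0.6557, -0.0385])), (0.13, array([ 0.6552, -0.0408])), (0.15, array([ 0.655 , -0.0386])), (0.17, array([ 0.6557, -0.0397]))]
top -0.11 98 0.1843 [ 0.6672 -0.1099  0.1801] [(0.11, array([ 0.6599, -0.1072])), (0.13, array([ 0.6593, -0.1071])), (0.15, array([ 0.6594, -0.1098])), (0.17, array([ 0.6591, -0.1115]))]
top rack 1185 [ 0.6585 -0.0083  0.0847] [661.4  -6.1] [ 46.5 289.4] 2.9
scene grip 63 [ 0.4224 -0.1677  0.0519]
[... 627 characters left out ...]
e -0.04 297 0.1812 [ 0.6704 -0.0365  0.1782] [(0.11, array([ 0.6731, -0.0337])), (0.13, array([ 0.6737, -0.0341])), (0.15, array([ 0.6725, -0.0339])), (0.17, array([ 0.6723, -0.0333]))]
scene -0.11 266 0.1815 [ 0.6736 -0.108   0.1783] [(0.11, array([ 0.6768, -0.1048])), (0.13, array([ 0.6759, -0.1044])), (0.15, array([ 0.6762, -0.1045])), (0.17, array([ 0.677 , -0.1049]))]
scene rack 1721 [0.6692 0.0113 0.0831] [665.9  -5.4] [ 46.2 292.6] 2.6
mark [(array([ 0.4652, -0.1439, -0.0032]), 0.37)]
dimmer_top [(array([0.6565, 0.1001, 0.1821]), 0.71), (array([ 0.4158, -0.1698,  0.0556]), 0.64)]
file1_butt [(array([0.6816, 0.3148, 0.0034]), 0.7)]
file1_tip [(array([ 0.4446, -0.2737,  0.0106]), 0.19)]
```

Run:
```python
from h import *
rel(.48,.35,.24,87.1); rel(.4195,-.169,.16,87.1);
```

```text
{'tx': -372.55, 'ty': -187.34, 'tz': 1.6, 'turn': -2.43, 'q7': -0.06}
{'tx': -448.95, 'ty': -704.25, 'tz': 81.56, 'turn': -2.43, 'q7': -0.06}
```

```bash
python3 -m crank '[{"tx":-60,"ty":-30,"tz":0,"turn":-1},{"tx":-120,"ty":-60,"tz":0,"turn":-2},{"tx":-175,"ty":-90,"tz":0,"turn":-2.4},{"tx":-230,"ty":-120,"tz":0,"turn":-2.4},{"tx":-280,"ty":-145,"tz":0,"turn":-2.4}]' 50 20
python3 - <<'E'
from h import *
rel(.50,.1,.2,87.1); rel(.4195,-.169,.16,87.1);
E
```

```text
time: 1.42
position: [0.4008, 0.4153, 0.242]
tool_rot: [0.084, 3.14, 0.001]
ft_force: [-0.6, 0.9, 0.2]
grip_width: 0.589
grip_force: 0.0
{'tx': -115.82, 'ty': -309.64, 'tz': 41.78, 'turn': -0.03, 'q7': 0.68}
{'tx': -49.73, 'ty': -582.58, 'tz': 81.5, 'turn': -0.03, 'q7': 0.68}
```

```bash
python3 -m crank '[{"tx":-25,"ty":-55,"tz":10,"turn":0},{"tx":-50,"ty":-110,"tz":20,"turn":0},{"tx":-65,"ty":-165,"tz":30,"turn":0},{"tx":-70,"ty":-225,"tz":40,"turn":0},{"tx":-75,"ty":-285,"tz":40,"turn":0}]'; python3 -m crank '[{"tx":5,"ty":-60,"tz":10,"turn":0},{"tx":10,"ty":-120,"tz":20,"turn":0},{"tx":15,"ty":-180,"tz":30,"turn":0},{"tx":20,"ty":-240,"tz":40,"turn":0},{"tx":25,"ty":-297,"tz":40,"turn":0}]'
python3 - <<'E'
from h import *
rel(.4195,-.169,.037,87.1);
E
```

```text
time: 2.05
position: [0.4587, 0.1261, 0.201]
tool_rot: [-0.084, -3.14, 0.0]
ft_force: [1.1, 0.3, -0.7]
grip_width: 0.578
grip_force: 0.0
time: 2.68
position: [0.4175, -0.1688, 0.1613]
tool_rot: [0.084, 3.14, 0.001]
ft_force: [1.6, 0.5, 0.0]
grip_width: 0.572
grip_force: 0.0
{'tx': -2.03, 'ty': -0.22, 'tz': 124.27, 'turn': -0.03, 'q7': 1.8}
```

```bash
python3 -m crank '[{"tx":-2,"ty":0,"tz":50,"turn":0},{"tx":-2,"ty":0,"tz":95,"turn":0},{"tx":-2,"ty":0,"tz":121,"turn":0},{"tx":-2,"ty":0,"tz":121,"turn":0}]'; python3 -m crank '[{"tz":0},{"tz":0},{"tz":0},{"tz":0}]' 20 15
python3 - <<'E'
from h import *
rel(.4195+.046*.9987,-.169-.046*.05,.041,87.1);
E
```

```text
time: 3.18
position: [0.4187, -0.1669, 0.0392]
tool_rot: [-0.084, -3.136, 0.0]
ft_force: [-0.3, -0.2, -0.4]
grip_width: 0.574
grip_force: 0.0
{'tx': -46.91, 'ty': -1.91, 'tz': -2.04, 'turn': -0.04, 'q7': 1.93}$[0]: bad value
```

```bash
python3 -m crank '[{"tx":0,"ty":0,"tz":0,"turn":0},{"tx":0,"ty":0,"tz":0,"turn":0},{"tx":0,"ty":0,"tz":0,"turn":0}]' 20 15; python3 -m crank '[{"tx":-15,"ty":0,"tz":0,"turn":0},{"tx":-30,"ty":0,"tz":0,"turn":0},{"tx":-46,"ty":0,"tz":0,"turn":0},{"tx":-46,"ty":0,"tz":0,"turn":0},{"tx":-46,"ty":0,"tz":0,"turn":0}]'
python3 - <<'E'
from meas import *
for n in("top","scene"):
    im,d=snap(n);P=cloud(n,d); hsv=cv2.cvtColor(im,cv2.COLOR_RGB2HSV)
    print(n, im[230:236,308:314].mean((0,1)))
E
```

```text
time: 3.55
position: [0.4214, -0.1692, 0.0418]
tool_rot: [0.083, 3.137, -0.005]
ft_force: [-0.7, -11.7, 0.1]
grip_width: 0.324
grip_force: 10.4
time: 4.18
position: [0.4682, -0.1716, 0.0418]
tool_rot: [0.085, 3.136, -0.005]
ft_force: [1.7, -5.5, 2.0]
grip_width: 0.322
grip_force: 15.0
top [74.11111111 74.38888889 54.72222222]
scene [247.38888889 243.36111111 230.86111111]
```

```bash
python3 -m crank '[{"tx":0,"ty":0,"tz":0,"turn":0},{"tx":0,"ty":0,"tz":0,"turn":0},{"tx":0,"ty":0,"tz":-40,"turn":0},{"tx":0,"ty":0,"tz":-90,"turn":0}]' 50; python3 -m crank '[{"tx":0,"ty":-60,"tz":-30,"turn":0},{"tx":0,"ty":-120,"tz":-30,"turn":0},{"tx":0,"ty":-160,"tz":-30,"turn":0}]' 80
python3 - <<'E'
from meas import *
for n in("top","scene"):
    im,d=snap(n);P=cloud(n,d); hsv=cv2.cvtColor(im,cv2.COLOR_RGB2HSV)
    def box(x0,x1,y0,y1,z0,z1): 
        return (P[...,0]>x0)&(P[...,0]<x1)&(P[...,1]>y0)&(P[...,1]<y1)&(P[...,2]>z0)&(P[...,2]<z1)
    u=np.array([.9987,-.05])
    for t,m in(("grip",box(.36,.56,-.21,-.12,.047,.06)),("tag",box(.38,.56,-.18,-.12,.004,.03)&(hsv[...,0]>50)&(hsv[...,0]<85)&(hsv[...,1]>70))):
        q=P[m]
        if len(q):
            r=cv2.minAreaRect((q[:,:2]*1000).astype(np.float32));print(n,t,len(q),q.mean(0).round(4),np.round(r[0],1),np.round(r[1],1),"along",(q[:,:2].mean(0)@u).round(4),(np.array(r[0])@u).round(1))
    [print(*b) for b in bricks(im,P)]
E
```

```text
time: 4.78
position: [0.4651, -0.1685, 0.1305]
tool_rot: [-0.083, -3.137, -0.001]
ft_force: [0.6, 0.5, 0.2]
grip_width: 0.564
grip_force: 0.0
time: 5.15
position: [0.4576, -0.3314, 0.1614]
tool_rot: [0.085, 3.139, -0.0]
ft_force: [0.8, 0.5, -0.8]
grip_width: 0.831
grip_force: 0.0
top grip 64 [ 0.4658 -0.1717  0.0546] [ 465.7 -172.3] [25.9 18.1] along 0.4738 473.7
top tag 8 [ 0.4667 -0.145   0.0133] [ 466.8 -145.2] [9.3 5. ] along 0.4734 473.4
[242. 176.] 71 [0.6368 0.06   0.0274] [636.9  60.4] [  2.7 149.2] 2.6
[390. 188.] 242 [ 0.5953 -0.3783  0.0278] [ 590.1 -384.3] [64.  46.4] 17.7
[363. 194.] 359 [ 0.5801 -0.2969  0.0282] [ 577.8 -296.6] [45.1 76.1] 73.7
[351. 238.] 105 [ 0.4478 -0.2591  0.0278] [ 449.4 -266.2] [30.4 67.3] 84.6
scene grip 64 [ 0.4692 -0.1696  0.0524] [ 467.8 -169.7] [28.3 19.3] along 0.477 475.7
scene tag 18 [ 0.4678 -0.1447  0.0104] [ 466.9 -144.7] [13.4  8.4] along 0.4744 473.6
[225. 157.] 292 [ 0.4595 -0.3906  0.0251] [ 458.4 -393. ] [46.4 80.1] 77.4
[254. 175.] 311 [ 0.4497 -0.2719  0.026 ] [ 448.5 -274.2] [44.3 79.9] 87.4
[192. 178.] 283 [ 0.5854 -0.3876  0.0255] [ 586.4 -386.3] [82.4 45.9] 12.9
[212. 194.] 355 [ 0.5832 -0.2958  0.0261] [ 581.7 -298.6] [46.5 80.1] 71.0
[263. 288.] 316 [0.6866 0.0094 0.0281] [687.2  -2. ] [ 10.8 286.1] 4.6
[168. 305.] 69 [ 0.8686 -0.1007  0.0332] [867.1 -99.9] [ 18.9 110.1] 86.6
```

Dimmer is on the mark to within about 1–2 mm in both views. Next, brick A at (0.447, -0.273).

Run:
```python
from h import *
rel(.4467,-.273,.024,88);
```

```text
{'tx': 12.73, 'ty': 61.01, 'tz': 136.68, 'turn': -0.29, 'q7': 2.26}
```

```bash
python3 -m crank '[{"tx":12,"ty":55,"tz":10,"turn":-0.3},{"tx":12.5,"ty":61,"tz":60,"turn":-0.3},{"tx":12.5,"ty":61,"tz":110,"turn":-0.3},{"tx":12.5,"ty":61,"tz":136.5,"turn":-0.3},{"tx":12.5,"ty":61,"tz":136.5,"turn":-0.3}]' 70; python3 -m crank '[{"tx":0,"ty":0,"tz":0,"turn":0},{"tx":0,"ty":0,"tz":0,"turn":0},{"tx":0,"ty":0,"tz":0,"turn":0},{"tx":0,"ty":0,"tz":-40,"turn":0},{"tx":0,"ty":0,"tz":-100,"turn":0}]' 30 30
python3 - <<'E'
from h import *
rel(.4735,.111,.12,87.1);
E
```

```text
time: 5.88
position: [0.4477, -0.2658, 0.0224]
tool_rot: [-0.041, -3.138, -0.003]
ft_force: [0.2, 0.3, -0.5]
grip_width: 0.807
grip_force: 0.0
time: 6.5
position: [0.447, -0.2667, 0.1238]
tool_rot: [-0.043, -3.137, -0.002]
ft_force: [1.9, 0.1, -1.0]
grip_width: 0.514
grip_force: 29.9
{'tx': -16.17, 'ty': 378.27, 'tz': 4.15, 'turn': 0.27, 'q7': 2.16}
```

```bash
python3 -m crank '[{"tx":-3,"ty":60,"tz":0,"turn":0},{"tx":-6,"ty":120,"tz":0,"turn":0},{"tx":-9,"ty":180,"tz":0,"turn":0},{"tx":-12,"ty":240,"tz":0,"turn":0.2},{"tx":-14,"ty":300,"tz":0,"turn":0.2}]';python3 -m crank '[{"tx":-2,"ty":50,"tz":0,"turn":0},{"tx":-2,"ty":78,"tz":0,"turn":0},{"tx":-2,"ty":78,"tz":0,"turn":0},{"tx":-2,"ty":78,"tz":0,"turn":0}]'
python3 - <<'E'
from h import *
rel(.4735,.111,.0385,87.1);
E
```

```text
time: 7.12
position: [0.4705, 0.0338, 0.1245]
tool_rot: [0.071, 3.14, 0.002]
ft_force: [1.0, 1.2, -1.6]
grip_width: 0.516
grip_force: 29.9
time: 7.62
position: [0.476, 0.1086, 0.124]
tool_rot: [-0.071, -3.14, 0.001]
ft_force: [-0.5, -0.3, -1.6]
grip_width: 0.514
grip_force: 29.9
{'tx': 2.53, 'ty': 2.33, 'tz': 85.51, 'turn': 0.06, 'q7': 1.28}
```

```bash
python3 -m crank '[{"tx":2.5,"ty":2.5,"tz":45,"turn":0},{"tx":2.5,"ty":2.5,"tz":75,"turn":0},{"tx":2.5,"ty":2.5,"tz":86,"turn":0},{"tx":2.5,"ty":2.5,"tz":86,"turn":0}]'; python3 -m crank '[{"tx":0,"ty":0,"tz":0,"turn":0},{"tx":0,"ty":0,"tz":0,"turn":0},{"tx":0,"ty":0,"tz":-40,"turn":0},{"tx":0,"ty":0,"tz":-90,"turn":0}]' 56; python3 -m crank '[{"tx":0,"ty":-60,"tz":-10,"turn":0.4},{"tx":0,"ty":-120,"tz":-20,"turn":0.8},{"tx":0,"ty":-180,"tz":-20,"turn":1.2},{"tx":-10,"ty":-240,"tz":-20,"turn":1.6},{"tx":-25,"ty":-300,"tz":-20,"turn":2}]' 70;  python3 - <<'E'
from meas import *
for n in ("scene","top"):
    im,d=snap(n); [print(*b) for b in bricks(im,cloud(n,d),.02,.05)]
rel(.580,-.298,.14,72.6); 
E
```

```text
time: 8.12
position: [0.4744, 0.1108, 0.0388]
tool_rot: [0.074, 3.14, 0.0]
ft_force: [0.4, -0.0, -1.8]
grip_width: 0.514
grip_force: 30.0
time: 8.62
position: [0.4729, 0.1117, 0.1284]
tool_rot: [-0.07, -3.139, 0.002]
ft_force: [0.2, 0.5, 1.0]
grip_width: 0.645
grip_force: 0.0
time: 9.25
position: [0.4855, -0.1903, 0.1488]
tool_rot: [0.344, 3.121, 0.002]
ft_force: [0.9, 0.5, 0.4]
grip_width: 0.807
grip_force: 0.0
[224. 157.] 285 [ 0.4601 -0.391   0.0252] [ 458.  -392.7] [47.6 81.8] 80.1
[192. 178.] 281 [ 0.5853 -0.3878  0.0253] [ 586.9 -386.3] [80.2 46.9] 15.0
[212. 194.] 354 [ 0.5835 -0.296   0.0262] [ 581.9 -298.3] [45.6 79.6] 72.4
[355. 258.] 612 [0.4772 0.1144 0.0364] [471.8 112.9] [45.4 80.8] 87.0
[263. 287.] 572 [0.6865 0.0114 0.0351] [687.2  -2.8] [  8.9 287. ] 4.2
[156. 302.] 295 [ 0.884  -0.1229  0.0401] [ 909.3 -158.8] [ 97.3 207.7] 39.3
[367. 389.] 62 [0.6996 0.3233 0.0242] [696.1 323.2] [25.8 51.3] 18.1
[326. 117.] 109 [ 0.8168 -0.1949  0.0432] [ 816.7 -193.8] [  4.8 177.1] 6.1
[ 97. 125.] 83 [0.8066 0.519  0.036 ] [806.4 518.3] [ 6.  64.2] 10.0
[263. 174.] 245 [ 0.6399 -0.0033  0.0358] [640.8  -7.3] [  5.1 282.7] 2.7
[393. 193.] 409 [ 0.5821 -0.386   0.0279] [ 582.2 -386.5] [79.  46.5] 15.2
[223. 232.] 422 [0.467  0.1109 0.0407] [468.8 111.7] [45.3 78. ] 87.3
[397. 236.] 438 [ 0.454  -0.3912  0.0284] [ 454.8 -392.4] [46.3 79.2] 78.2
{'tx': -115.56, 'ty': -76.89, 'tz': 9.75, 'turn': 0.85, 'q7': 1.78}
```

Brick A sits at (0.470, 0.112) on the board. Next is brick B.

```bash
python3 -m crank '[{"tx":-50,"ty":-33,"tz":0,"turn":0.4},{"tx":-100,"ty":-66,"tz":0,"turn":0.8},{"tx":-115.5,"ty":-77,"tz":10,"turn":0.8},{"tx":-115.5,"ty":-77,"tz":10,"turn":0.8}]'
python3 - <<'E'
from h import *
rel(.580,-.298,.024,72.6);
E
```

```text
time: 9.85
position: [0.581, -0.2895, 0.1367]
tool_rot: [-0.454, -3.106, 0.001]
ft_force: [-0.7, -0.2, 0.6]
grip_width: 0.806
grip_force: 0.0
{'tx': -1.8, 'ty': -8.29, 'tz': 112.75, 'turn': 0.16, 'q7': 1.97}
```

```bash
python3 -m crank '[{"tx":-2,"ty":-8,"tz":40,"turn":0.2},{"tx":-2,"ty":-8,"tz":85,"turn":0.2},{"tx":-2,"ty":-8,"tz":112.5,"turn":0.2},{"tx":-2,"ty":-8,"tz":112.5,"turn":0.2}]';  python3 -m crank '[{"tx":0,"ty":0,"tz":0,"turn":0},{"tx":0,"ty":0,"tz":0,"turn":0},{"tx":0,"ty":0,"tz":0,"turn":0},{"tx":0,"ty":0,"tz":-40,"turn":0},{"tx":0,"ty":0,"tz":-100,"turn":0}]' 30 30
python3 - <<'E'
from h import *
rel(.470,.041,.12,87.1);
E
```

```text
time: 10.35
position: [0.5793, -0.2946, 0.024]
tool_rot: [-0.477, -3.101, -0.004]
ft_force: [-0.4, 0.1, -0.0]
grip_width: 0.803
grip_force: 0.0
time: 10.98
position: [0.5797, -0.296, 0.1248]
tool_rot: [-0.479, -3.1, -0.002]
ft_force: [-0.0, -0.5, -1.0]
grip_width: 0.514
grip_force: 29.9
{'tx': 206.2, 'ty': 288.24, 'tz': 5.82, 'turn': -2.93, 'q7': 1.98}
```

```bash
python3 -m crank '[{"tx":35,"ty":48,"tz":0,"turn":-0.5},{"tx":70,"ty":96,"tz":0,"turn":-1},{"tx":105,"ty":144,"tz":0,"turn":-1.5},{"tx":140,"ty":192,"tz":0,"turn":-2},{"tx":175,"ty":240,"tz":0,"turn":-2.9}]'; python3 -m crank '[{"tx":20,"ty":53,"tz":0,"turn":0},{"tx":20,"ty":53,"tz":0,"turn":0},{"tx":20,"ty":53,"tz":0,"turn":0},{"tx":20,"ty":53,"tz":0,"turn":0}]'
python3 - <<'E'
from h import *
rel(.470,.041,.0375,87.1);
E
```

```text
time: 11.6
position: [0.4857, -0.0137, 0.1258]
tool_rot: [0.08, 3.14, 0.002]
ft_force: [0.0, 2.0, -1.3]
grip_width: 0.516
grip_force: 29.9
time: 12.1
position: [0.4698, 0.0368, 0.1257]
tool_rot: [0.088, 3.14, -0.001]
ft_force: [0.2, -0.4, -1.7]
grip_width: 0.512
grip_force: 29.9
{'tx': 0.09, 'ty': 4.21, 'tz': 88.19, 'turn': -0.07, 'q7': 1.4}
```

Place B, then head for brick C at (0.4565, -0.3925).

```bash
python3 -m crank '[{"tx":0,"ty":4,"tz":45,"turn":0},{"tx":0,"ty":4,"tz":75,"turn":0},{"tx":0,"ty":4,"tz":87,"turn":0},{"tx":0,"ty":4,"tz":87,"turn":0}]'; python3 -m crank '[{"tx":0,"ty":0,"tz":0,"turn":0},{"tx":0,"ty":0,"tz":0,"turn":0},{"tx":0,"ty":0,"tz":-40,"turn":0},{"tx":0,"ty":0,"tz":-90,"turn":0}]' 56; python3 -m crank '[{"tx":0,"ty":-60,"tz":-10,"turn":0.4},{"tx":0,"ty":-120,"tz":-20,"turn":0.8},{"tx":0,"ty":-180,"tz":-20,"turn":1.2},{"tx":0,"ty":-240,"tz":-20,"turn":1.6},{"tx":0,"ty":-300,"tz":-20,"turn":2}]' 70;  python3 -m crank '[{"tx":0,"ty":-60,"tz":0,"turn":0},{"tx":0,"ty":-120,"tz":0,"turn":0},{"tx":0,"ty":-125,"tz":0,"turn":0},{"tx":0,"ty":-125,"tz":0,"turn":0}]'
python3 - <<'E'
from meas import *
for n in ("scene","top"):
    im,d=snap(n); [print(*b) for b in bricks(im,cloud(n,d),.02,.05)[:5]]
rel(.4565,-.3925,.024,77.5);
E
```

```text
time: 12.6
position: [0.4705, 0.0408, 0.0394]
tool_rot: [-0.089, -3.14, 0.001]
ft_force: [-1.7, -0.9, 3.2]
grip_width: 0.51
grip_force: 30.0
time: 13.1
position: [0.4688, 0.0419, 0.1289]
tool_rot: [-0.085, -3.138, 0.002]
ft_force: [0.8, 0.6, 0.6]
grip_width: 0.64
grip_force: 0.0
time: 13.72
position: [0.4537, -0.2589, 0.1491]
tool_rot: [0.358, 3.119, 0.001]
ft_force: [0.3, 0.7, -0.4]
grip_width: 0.806
grip_force: 0.0
time: 14.22
position: [0.425, -0.3792, 0.1483]
tool_rot: [-0.36, -3.12, -0.0]
ft_force: [1.0, 0.4, -0.8]
grip_width: 0.807
grip_force: 0.0
[225. 157.] 295 [ 0.46   -0.3907  0.0249] [ 459. -393.] [48.5 79.9] 77.3
[192. 178.] 284 [ 0.5857 -0.3875  0.0255] [ 586.5 -386.2] [81.6 44.9] 16.6
[334. 241.] 580 [0.4759 0.0451 0.0364] [471.2  42.7] [44.9 80.5] 85.7
[355. 258.] 611 [0.4769 0.1147 0.0365] [472.1 113.4] [46.2 79.8] 85.9
[263. 286.] 590 [0.6865 0.0097 0.0354] [686.8  -2.1] [ 12.3 287.4] 4.7
[326. 117.] 105 [ 0.8167 -0.1949  0.0429] [ 816.5 -194. ] [  5.1 177.8] 5.2
[ 97. 125.] 87 [0.8065 0.5165 0.0363] [807.2 514.2] [ 6.6 69. ] 11.6
[263. 174.] 244 [ 0.6399 -0.0025  0.036 ] [640.9  -5.4] [  5.6 281.5] 2.7
[393. 193.] 411 [ 0.5818 -0.3861  0.0277] [ 582.  -386.3] [79.4 46.3] 15.6
[223. 232.] 426 [0.4673 0.111  0.0406] [468.6 111.6] [45.3 77.7] 87.0
{'tx': -32.78, 'ty': -8.38, 'tz': 124.3, 'turn': -0.08, 'q7': 2.29}
```

```bash
python3 -m crank '[{"tx":-33,"ty":-8,"tz":40,"turn":0},{"tx":-33,"ty":-8,"tz":85,"turn":0},{"tx":-33,"ty":-9,"tz":124,"turn":0},{"tx":-33,"ty":-9,"tz":124,"turn":0}]';  python3 -m crank '[{"tx":0,"ty":0,"tz":0,"turn":0},{"tx":0,"ty":0,"tz":0,"turn":0},{"tx":0,"ty":0,"tz":0,"turn":0},{"tx":0,"ty":0,"tz":-40,"turn":0},{"tx":0,"ty":0,"tz":-100,"turn":0}]' 30 30
python3 - <<'E'
from h import *
rel(.4665,-.029,.12,87.1);
E
```

```text
time: 14.82
position: [0.4563, -0.3923, 0.0227]
tool_rot: [-0.351, -3.12, -0.003]
ft_force: [0.5, -0.0, 1.0]
grip_width: 0.803
grip_force: 0.0
time: 15.45
position: [0.4544, -0.3936, 0.124]
tool_rot: [-0.357, -3.117, -0.003]
ft_force: [1.4, -0.0, -0.7]
grip_width: 0.516
grip_force: 3.0
{'tx': 70.56, 'ty': 357.92, 'tz': 4.85, 'turn': -2.03, 'q7': 2.33}
```

```bash
python3 -m crank '[{"tx":0,"ty":0,"tz":40,"turn":0},{"tx":0,"ty":0,"tz":90,"turn":0},{"tx":0,"ty":0,"tz":98,"turn":0},{"tx":0,"ty":0,"tz":98,"turn":0}]' 30 30
```

```text
time: 15.95
position: [0.4554, -0.3945, 0.0278]
tool_rot: [-0.357, -3.121, -0.004]
ft_force: [-2.3, 3.7, 6.1]
grip_width: 0.509
grip_force: 30.0
```

```bash
python3 -m crank '[{"tx":0,"ty":0,"tz":0,"turn":0},{"tx":0,"ty":0,"tz":0,"turn":0},{"tx":0,"ty":0,"tz":4,"turn":0},{"tx":0,"ty":0,"tz":4,"turn":0}]' 60; python3 -m crank '[{"tx":0,"ty":0,"tz":0,"turn":0},{"tx":0,"ty":0,"tz":0,"turn":0},{"tx":0,"ty":0,"tz":0,"turn":0},{"tx":0,"ty":0,"tz":-40,"turn":0},{"tx":0,"ty":0,"tz":-100,"turn":0}]' 30 30;python3 -m crank '[{"tx":10,"ty":60,"tz":0,"turn":-0.5},{"tx":22,"ty":120,"tz":0,"turn":-1},{"tx":34,"ty":180,"tz":0,"turn":-1.5},{"tx":46,"ty":240,"tz":0,"turn":-2},{"tx":58,"ty":300,"tz":0,"turn":-2}]';python3 -m crank '[{"tx":2,"ty":50,"tz":0,"turn":0},{"tx":2,"ty":60,"tz":0,"turn":0},{"tx":2,"ty":60,"tz":0,"turn":0},{"tx":2,"ty":60,"tz":0,"turn":0}]'
python3 - <<'E'
from h import *
rel(.4665,-.029,.0375,87.1);
E
```

```text
time: 16.45
position: [0.4553, -0.3948, 0.0221]
tool_rot: [-0.357, -3.121, -0.001]
ft_force: [-0.4, -0.0, -0.2]
grip_width: 0.688
grip_force: 0.0
time: 17.08
position: [0.4544, -0.3937, 0.1217]
tool_rot: [-0.357, -3.117, -0.003]
ft_force: [0.9, 0.3, -0.8]
grip_width: 0.514
grip_force: 30.0
time: 17.7
position: [0.4664, -0.0876, 0.1225]
tool_rot: [0.083, 3.14, 0.002]
ft_force: [1.5, 0.7, -1.9]
grip_width: 0.513
grip_force: 30.0
time: 18.2
position: [0.4679, -0.0317, 0.1225]
tool_rot: [-0.088, -3.14, 0.001]
ft_force: [-0.0, -0.2, -1.5]
grip_width: 0.516
grip_force: 30.0
{'tx': 1.55, 'ty': 2.66, 'tz': 85.01, 'turn': -0.06, 'q7': 1.55}
```

```bash
python3 -m crank '[{"tx":1.5,"ty":2.5,"tz":45,"turn":0},{"tx":1.5,"ty":2.5,"tz":75,"turn":0},{"tx":1.5,"ty":2.5,"tz":86,"turn":0},{"tx":1.5,"ty":2.5,"tz":86,"turn":0}]'; python3 -m crank '[{"tx":0,"ty":0,"tz":0,"turn":0},{"tx":0,"ty":0,"tz":0,"turn":0},{"tx":0,"ty":0,"tz":-40,"turn":0},{"tx":0,"ty":0,"tz":-90,"turn":0}]' 56; python3 -m crank '[{"tx":0,"ty":30,"tz":-50,"turn":2},{"tx":0,"ty":60,"tz":-100,"turn":4},{"tx":0,"ty":90,"tz":-130,"turn":6},{"tx":0,"ty":120,"tz":-130,"turn":8},{"tx":0,"ty":130,"tz":-130,"turn":10}]' 50
python3 - <<'E'
from meas import *
for n in ("scene","top"):
    im,d=snap(n,n+"1.png"); P=cloud(n,d); [print(*b) for b in bricks(im,P,.02,.05)[:6]]
    [print(*b) for b in blobs(im,P,(5,200,120),(20,255,255),.172,.3,15)]
rel(.657,.1,.26,2.9);
E
```

```text
time: 18.7
position: [0.4667, -0.0285, 0.0366]
tool_rot: [-0.087, -3.14, 0.002]
ft_force: [0.6, -0.5, -2.3]
grip_width: 0.516
grip_force: 30.0
time: 19.2
position: [0.4661, -0.0273, 0.1276]
tool_rot: [-0.084, -3.139, 0.001]
ft_force: [0.5, 1.3, 0.2]
grip_width: 0.637
grip_force: 0.0
time: 19.82
position: [0.4737, 0.1051, 0.2579]
tool_rot: [1.406, 2.808, 0.004]
ft_force: [-0.5, -1.1, -0.3]
grip_width: 0.572
grip_force: 0.0
[191. 178.] 283 [ 0.5863 -0.3877  0.0255] [ 586.6 -385.3] [81.7 46. ] 15.8
[313. 225.] 539 [ 0.4752 -0.0239  0.0365] [470.4 -26.5] [43.9 81.6] 86.6
[334. 241.] 575 [0.4754 0.0451 0.0366] [471.  43.] [44.7 79.2] 85.1
[355. 258.] 616 [0.477  0.1146 0.0365] [471.6 112.4] [45.5 81.5] 88.3
[263. 286.] 580 [0.6866 0.0092 0.0351] [687.2  -2.6] [ 11.4 286.8] 4.6
[157. 302.] 302 [ 0.8831 -0.1208  0.0403] [ 911.  -160.1] [ 92.2 209.2] 37.1
[226. 214.] 61 [ 0.6745 -0.1079  0.1779] [ 673.6 -108.8] [15.7 17.4] 86.5
[250. 232.] 72 [ 0.6704 -0.0363  0.178 ] [669.6 -37.7] [18.5 17.9] 8.2
[275. 249.] 80 [0.6643 0.0313 0.1776] [663.   29.9] [17.3 18.4] 80.8
[302. 269.] 91 [0.6612 0.1018 0.1779] [659.8 101.2] [17.7 19.4] 77.2
[328. 117.] 100 [ 0.817  -0.1989  0.043 ] [ 817.2 -199.7] [  4.5 165.2] 5.6
[ 97. 125.] 86 [0.8064 0.5176 0.0361] [807.  514.4] [ 5.5 65.2] 10.4
[263. 174.] 248 [ 0.6399 -0.0031  0.0356] [640.9  -5.1] [  5.9 281.4] 2.6
[393. 193.] 411 [ 0.5821 -0.3861  0.028 ] [ 582.6 -386.7] [80.6 46.8] 15.6
[247. 232.] 409 [0.4658 0.041  0.0406] [466.8  41.3] [45.1 77.1] 87.6
[271. 232.] 407 [ 0.4661 -0.0273  0.0407] [467.3 -27.3] [43.9 77.6] 86.5
[272. 151.] 47 [ 0.663  -0.0384  0.1795] [664.1 -38.1] [19.9 16.1] 6.2
[299. 149.] 46 [ 0.6668 -0.1102  0.1797] [ 667.2 -109.7] [15.9 18. ] 89.4
[220. 154.] 40 [0.655  0.1003 0.1806] [656.4 100.3] [17.2 17. ] 2.2
[247. 153.] 38 [0.6587 0.0293 0.1804] [658.4  28.4] [16.3 16.6] 2.8
{'tx': -113.78, 'ty': 143.91, 'tz': -2.51, 'turn': 6.83, 'q7': 0.33}
```

View pics/scene1.png

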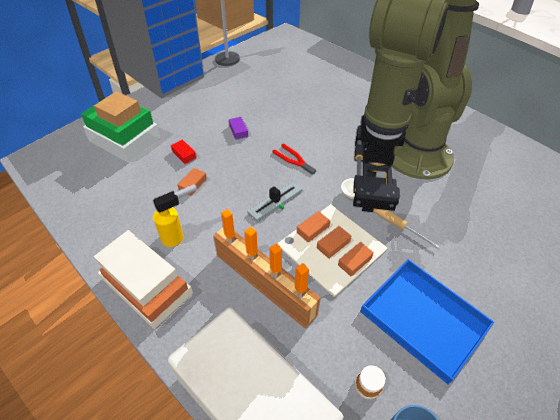

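Three bricks lie flat on the board at (313,225), (334,241) and (355,258). The fourth is at (191,178) and the dimmer at (276,193). Now the files, starting with the leftmost.

```bash
python3 -m crank '[{"tx":-40,"ty":50,"tz":-10,"turn":2},{"tx":-80,"ty":100,"tz":-10,"turn":4},{"tx":-114,"ty":144,"tz":-10,"turn":6},{"tx":-114,"ty":144,"tz":-10,"turn":6.8},{"tx":-114,"ty":144,"tz":-10,"turn":6.8}]' 45
python3 - <<'E'
from h import *
rel(.6582,.1005,.155,2.9);
E
```

```text
time: 20.55
position: [0.6575, 0.0967, 0.266]
tool_rot: [2.161, 2.279, -0.004]
ft_force: [0.1, -0.7, 0.1]
grip_width: 0.517
grip_force: 0.0
{'tx': 4.07, 'ty': 1.04, 'tz': 111.02, 'turn': 0.03, 'q7': 0.12}
```

```bash
python3 -m crank '[{"tx":4,"ty":1,"tz":40,"turn":0},{"tx":4,"ty":1,"tz":85,"turn":0},{"tx":4,"ty":1,"tz":111,"turn":0},{"tx":4,"ty":1,"tz":111,"turn":0}]'; python3 -m crank '[{"tx":0,"ty":0,"tz":0,"turn":0},{"tx":0,"ty":0,"tz":0,"turn":0},{"tx":0,"ty":0,"tz":0,"turn":0},{"tx":0,"ty":0,"tz":-40,"turn":0},{"tx":0,"ty":0,"tz":-80,"turn":0}]' 10 15; python3 -m crank '[{"tx":0,"ty":0,"tz":-30,"turn":0},{"tx":0,"ty":0,"tz":-50,"turn":0},{"tx":0,"ty":0,"tz":-50,"turn":0}]'
python3 - <<'E'
from meas import *
for n in ("scene","top"):
    im,d=snap(n,n+"2.png"); P=cloud(n,d)
    [print(*b) for b in blobs(im,P,(5,200,120),(20,255,255),.1,.35,15)]
rel(.54,.322,.28,-.8)
E
python3 -c "
import cv2;a=cv2.imread('pics/scene2.png')[130:350,200:480];cv2.imwrite('pics/s2c.png',cv2.resize(a,None,fx=2.5,fy=2.5))"
```

```text
time: 21.05
position: [0.6562, 0.1023, 0.1552]
tool_rot: [-2.159, -2.279, 0.001]
ft_force: [-0.1, 0.2, 1.0]
grip_width: 0.517
grip_force: 0.0
time: 21.68
position: [0.6577, 0.1021, 0.2364]
tool_rot: [-2.163, -2.278, 0.001]
ft_force: [1.2, -0.2, 0.2]
grip_width: 0.227
grip_force: 15.0
time: 22.05
position: [0.6586, 0.102, 0.2869]
tool_rot: [2.163, 2.277, 0.003]
ft_force: [-0.6, -0.2, -0.3]
grip_width: 0.228
grip_force: 15.0
[228. 224.] 257 [ 0.6756 -0.1051  0.1476] [ 673.4 -107.9] [18.  19.4] 77.7
[251. 242.] 268 [ 0.6739 -0.0329  0.1487] [701.3  15.4] [143.7  24.1] 59.0
[303. 252.] 125 [0.665  0.1035 0.2427] [664.7 103.9] [13.7 24.5] 52.1
[275. 261.] 224 [0.6685 0.0347 0.1417] [707.7  68.5] [120.   23.6] 40.2
[273. 154.] 85 [ 0.6597 -0.0388  0.1621] [664.4 -38.2] [20.5 15.9] 5.6
[299. 152.] 87 [ 0.6633 -0.1095  0.1637] [ 667.1 -109.7] [16.  19.6] 89.4
[248. 156.] 92 [0.6535 0.0285 0.1644] [657.4  28.9] [19.6 19.3] 83.4
{'tx': 225.5, 'ty': -106.03, 'tz': 4.54, 'turn': 0.75, 'q7': 0.1}
```

View pics/s2c.png

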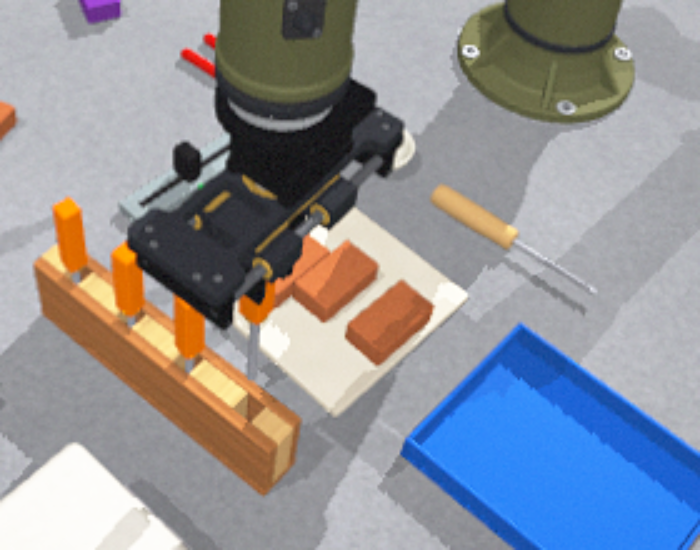

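File 1 is out of the rack and held vertically in the gripper, at (255,300) in the crop. Carry it over the tray.

```bash
python3 -m crank '[{"tx":60,"ty":-20,"tz":0,"turn":0.3},{"tx":115,"ty":-45,"tz":0,"turn":0.7},{"tx":170,"ty":-65,"tz":0,"turn":0.7},{"tx":225,"ty":-90,"tz":0,"turn":0.7},{"tx":280,"ty":-115,"tz":0,"turn":0.7}]'; python3 -m crank '[{"tx":45,"ty":-5,"tz":40,"turn":0},{"tx":45,"ty":-5,"tz":80,"turn":0},{"tx":45,"ty":-5,"tz":80,"turn":0},{"tx":45,"ty":-5,"tz":80,"turn":0}]'
python3 - <<'E'
from meas import *
for n in("top","scene"):
    im,d=snap(n); P=cloud(n,d); [print(*b) for b in blobs(im,P,(100,150,60),(118,255,255),.02,.05,200)]
rel(.5255,.425,.153,-.8)
E
```

```text
time: 22.78
position: [0.5269, 0.3774, 0.2838]
tool_rot: [-2.232, -2.211, 0.004]
ft_force: [0.8, -0.8, -0.4]
grip_width: 0.227
grip_force: 15.0
time: 23.28
position: [0.5251, 0.4199, 0.2064]
tool_rot: [2.234, 2.208, 0.001]
ft_force: [0.3, 0.3, -1.3]
grip_width: 0.231
grip_force: 15.0
[153. 231.] 641 [0.4737 0.3213 0.0292] [471.7 321.7] [243.2 178.4] 89.2
[33. 22.] 434 [ 0.4923 -1.8446  0.0346] [  491.1 -1844.3] [366.   32.5] 0.5
[181.  80.] 308 [ 0.3057 -0.8235  0.0351] [ 300.9 -823.6] [191.5  16.2] 0.1
[419. 319.] 933 [0.4965 0.3113 0.0265] [475.8 322.2] [239.3 182.7] 88.9
{'tx': 4.57, 'ty': -0.37, 'tz': 54.76, 'turn': 0.03, 'q7': -0.47}
```

```bash
python3 -m crank '[{"tx":4.5,"ty":0,"tz":30,"turn":0},{"tx":4.5,"ty":0,"tz":50,"turn":0},{"tx":4.5,"ty":0,"tz":56,"turn":0},{"tx":4.5,"ty":0,"tz":56,"turn":0}]' 10 8; python3 -m crank '[{"tx":-18,"ty":0,"tz":3,"turn":0},{"tx":-36,"ty":0,"tz":7,"turn":0},{"tx":-53,"ty":0,"tz":13,"turn":0},{"tx":-69,"ty":0,"tz":22,"turn":0},{"tx":-84,"ty":0,"tz":33,"turn":0}]'
python3 - <<'E'
from h import *
snap("scene","s3.png")
E
python3 -c "
import cv2;a=cv2.imread('pics/s3.png')[180:400,300:560];cv2.imwrite('pics/s3c.png',cv2.resize(a,None,fx=2.5,fy=2.5))"
```

```text
time: 23.88
position: [0.5251, 0.4257, 0.1515]
tool_rot: [-2.232, -2.21, -0.004]
ft_force: [-0.8, -0.6, 3.9]
grip_width: 0.224
grip_force: 8.0
time: 24.5
position: [0.5244, 0.3395, 0.1174]
tool_rot: [2.233, 2.209, 0.001]
ft_force: [-0.8, -2.0, 3.5]
grip_width: 0.229
grip_force: 8.0
```

View pics/s3c.png

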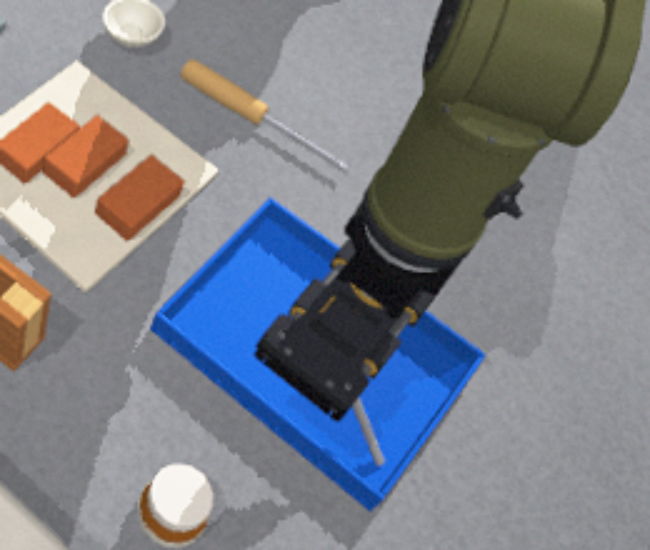

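The file is pivoting as planned, with its tip near the +y wall at (380,463) in the crop. Finish laying it down.

```bash
python3 -m crank '[{"tx":-18,"ty":0,"tz":18,"turn":0},{"tx":-35,"ty":0,"tz":39,"turn":0},{"tx":-44,"ty":0,"tz":58,"turn":0},{"tx":-50,"ty":0,"tz":76,"turn":0},{"tx":-53,"ty":0,"tz":87,"turn":0}]'; python3 -m crank '[{"tx":0,"ty":0,"tz":0,"turn":0},{"tx":0,"ty":0,"tz":0,"turn":0},{"tx":0,"ty":0,"tz":0,"turn":0},{"tx":0,"ty":0,"tz":-40,"turn":0},{"tx":0,"ty":0,"tz":-100,"turn":0}]' 27;python3 -m crank '[{"tx":-50,"ty":40,"tz":-50,"turn":0},{"tx":-100,"ty":80,"tz":-100,"turn":-0.4},{"tx":-150,"ty":110,"tz":-130,"turn":-0.7},{"tx":-200,"ty":130,"tz":-130,"turn":-0.7},{"tx":-250,"ty":140,"tz":-130,"turn":-0.7}]' 45
python3 - <<'E'
from meas import *
for n in ("scene","top"):
    im,d=snap(n,n+"4.png"); P=cloud(n,d)
    [print(*b) for b in blobs(im,P,(5,200,120),(20,255,255),.0,.35,15)]
rel(.661,.0295,.26,2.9)
E
```

```text
time: 25.18
position: [0.5226, 0.2888, 0.0283]
tool_rot: [-2.232, -2.211, 0.001]
ft_force: [0.8, 1.0, 0.7]
grip_width: 0.231
grip_force: 8.0
time: 25.8
position: [0.5217, 0.2882, 0.1296]
tool_rot: [-2.232, -2.211, 0.005]
ft_force: [0.5, 0.1, 1.0]
grip_width: 0.312
grip_force: 0.0
time: 26.42
position: [0.6579, 0.0506, 0.2602]
tool_rot: [2.16, 2.278, 0.004]
ft_force: [0.6, 0.4, 0.0]
grip_width: 0.513
grip_force: 0.0
[228. 224.] 238 [ 0.6773 -0.1038  0.1479] [709.4 -47.7] [164.9  21.8] 59.2
[251. 247.] 153 [ 0.6742 -0.0338  0.1298] [669.7 -34.9] [16.9 24.2] 73.1
[275. 258.] 285 [0.6663 0.0339 0.1482] [662.9  30.8] [17.9 19.8] 79.9
[403. 323.] 334 [0.5287 0.2911 0.0208] [526.6 289.8] [77.4 19.5] 89.0
[369. 392.] 41 [0.7009 0.3298 0.0223] [698.8 330.1] [12.9 42.3] 36.1
[273. 154.] 89 [ 0.6595 -0.039   0.162 ] [664.3 -38.1] [21.5 16.5] 8.3
[299. 152.] 87 [ 0.6633 -0.1098  0.1637] [ 666.8 -109.9] [16.2 17.8] 88.7
{'tx': -10.32, 'ty': 3.08, 'tz': 0.67, 'turn': -0.15, 'q7': 0.19}
```

File 1 lies flat, with its handle at (0.526, 0.290). Next, file 2.

```bash
python3 -m crank '[{"tx":-20,"ty":3,"tz":0,"turn":0},{"tx":-20,"ty":3,"tz":0,"turn":0},{"tx":-20,"ty":3,"tz":0,"turn":0}]' 45
python3 - <<'E'
from h import *
rel(.661,.0300,.155,2.9)
E
```

```text
time: 26.9
position: [0.6602, 0.0332, 0.2582]
tool_rot: [-2.161, -2.279, -0.001]
ft_force: [0.3, 0.1, 0.4]
grip_width: 0.518
grip_force: 0.0
{'tx': -3.35, 'ty': 0.62, 'tz': 103.15, 'turn': 0.03, 'q7': 0.22}
```

```bash
python3 -m crank '[{"tx":-3,"ty":0.5,"tz":40,"turn":0},{"tx":-3,"ty":0.5,"tz":85,"turn":0},{"tx":-3,"ty":0.5,"tz":103,"turn":0},{"tx":-3,"ty":0.5,"tz":103,"turn":0}]'; python3 -m crank '[{"tx":0,"ty":0,"tz":0,"turn":0},{"tx":0,"ty":0,"tz":0,"turn":0},{"tx":0,"ty":0,"tz":0,"turn":0},{"tx":0,"ty":0,"tz":-40,"turn":0},{"tx":0,"ty":0,"tz":-80,"turn":0}]' 10 15; python3 -m crank '[{"tx":0,"ty":0,"tz":-30,"turn":0},{"tx":0,"ty":0,"tz":-50,"turn":0},{"tx":30,"ty":-35,"tz":-50,"turn":0.3},{"tx":65,"ty":-75,"tz":-50,"turn":0.7}]'
python3 - <<'E'
from h import *
rel(.4215,.219,.21,-.8)
E
```

```text
time: 27.4
position: [0.6605, 0.0298, 0.1545]
tool_rot: [-2.161, -2.279, 0.002]
ft_force: [0.4, -0.1, 0.6]
grip_width: 0.516
grip_force: 0.0
time: 28.02
position: [0.6607, 0.0286, 0.2363]
tool_rot: [-2.164, -2.277, 0.001]
ft_force: [0.8, 0.2, -0.9]
grip_width: 0.261
grip_force: 15.0
time: 28.52
position: [0.5822, 0.0892, 0.2851]
tool_rot: [2.236, 2.206, -0.001]
ft_force: [-0.2, 1.4, -0.1]
grip_width: 0.253
grip_force: 15.0
{'tx': 127.69, 'ty': -162.41, 'tz': 74.94, 'turn': 0.01, 'q7': -0.03}
```

```bash
python3 -m crank '[{"tx":35,"ty":-45,"tz":0,"turn":0},{"tx":70,"ty":-90,"tz":0,"turn":0},{"tx":105,"ty":-130,"tz":20,"turn":0},{"tx":128,"ty":-162,"tz":60,"turn":0},{"tx":128,"ty":-162,"tz":75,"turn":0}]';  python3 -m crank '[{"tx":0,"ty":0,"tz":0,"turn":0},{"tx":0,"ty":0,"tz":0,"turn":0}]'
python3 - <<'E'
from h import *
rel(.4215,.219,.150,-.8)
snap("scene","s5.png")
E
python3 -c "
import cv2;a=cv2.imread('pics/s5.png')[130:400,240:560];cv2.imwrite('pics/s5c.png',cv2.resize(a,None,fx=2,fy=2))"
```

```text
time: 29.15
position: [0.418, 0.221, 0.208]
tool_rot: [-2.223, -2.216, 0.005]
ft_force: [0.4, -0.1, -0.7]
grip_width: 0.255
grip_force: 15.0
time: 29.4
position: [0.4237, 0.2184, 0.2114]
tool_rot: [2.235, 2.207, 0.002]
ft_force: [-0.1, 0.6, -0.1]
grip_width: 0.251
grip_force: 15.0
{'tx': 0.54, 'ty': -2.35, 'tz': 61.39, 'turn': 0.02, 'q7': -0.6}
```

View pics/s5c.png

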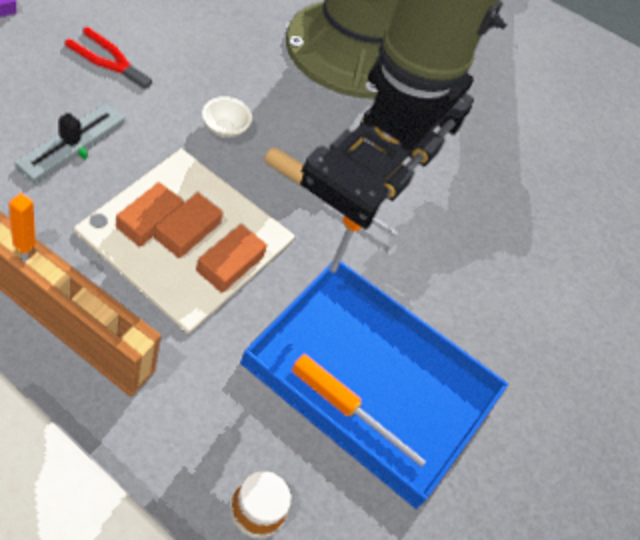

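File 1 is flat in the tray. File 2 hangs with a slight tilt, its tip at about (337,268) in the crop, so I'll locate the tip.

Run:
```python
from h import *
d=np.load("last_scene.npz"); P=cloud("scene",d["d"])
q=P[235:275,395:425].reshape(-1,3); c=q[(q[:,2]>.055)&(q[:,2]<.3)&(abs(q[:,1]-.21)<.08)]
for z in np.arange(.05,.15,.01):
    s=c[abs(c[:,2]-z)<.005]
    if len(s): print(round(z,3),len(s),s.mean(0).round(4))
```

```text
0.06 2 [0.4278 0.2171 0.0613]
0.07 11 [0.4296 0.2185 0.0703]
0.08 8 [0.4292 0.2193 0.0793]
0.09 12 [0.4294 0.2189 0.0894]
0.1 11 [0.4286 0.2187 0.1003]
0.11 10 [0.4288 0.2186 0.1097]
0.12 12 [0.4293 0.2191 0.1202]
0.13 11 [0.4291 0.2193 0.1308]
0.14 9 [0.4287 0.2187 0.139 ]
```

It hangs vertical. Lower it and lay it towards +y.

```bash
python3 -m crank '[{"tx":2,"ty":-2,"tz":30,"turn":0},{"tx":2,"ty":-2,"tz":50,"turn":0},{"tx":2,"ty":-2,"tz":59,"turn":0},{"tx":2,"ty":-2,"tz":59,"turn":0}]' 10 8; python3 -m crank '[{"tx":18,"ty":0,"tz":3,"turn":0},{"tx":36,"ty":0,"tz":7,"turn":0},{"tx":53,"ty":0,"tz":13,"turn":0},{"tx":69,"ty":0,"tz":22,"turn":0},{"tx":84,"ty":0,"tz":33,"turn":0}]';python3 -m crank '[{"tx":18,"ty":0,"tz":18,"turn":0},{"tx":35,"ty":0,"tz":39,"turn":0},{"tx":44,"ty":0,"tz":58,"turn":0},{"tx":50,"ty":0,"tz":76,"turn":0},{"tx":53,"ty":0,"tz":87,"turn":0}]'; python3 -m crank '[{"tx":0,"ty":0,"tz":0,"turn":0},{"tx":0,"ty":0,"tz":0,"turn":0},{"tx":0,"ty":0,"tz":0,"turn":0},{"tx":0,"ty":0,"tz":-40,"turn":0},{"tx":0,"ty":0,"tz":-100,"turn":0}]' 27;python3 -m crank '[{"tx":-40,"ty":30,"tz":-50,"turn":0},{"tx":-85,"ty":70,"tz":-100,"turn":-0.4},{"tx":-130,"ty":110,"tz":-130,"turn":-0.7},{"tx":-175,"ty":150,"tz":-130,"turn":-0.7},{"tx":-220,"ty":190,"tz":-130,"turn":-0.7}]' 45
python3 - <<'E'
from meas import *
for n in ("scene","top"):
    im,d=snap(n,n+"6.png"); P=cloud(n,d)
    [print(*b) for b in blobs(im,P,(5,200,120),(20,255,255),.0,.35,15)]
rel(.6675,-.0375,.26,2.9)
E
```

```text
time: 29.95
position: [0.4207, 0.221, 0.1517]
tool_rot: [2.233, 2.209, 0.0]
ft_force: [-0.7, -0.0, 0.1]
grip_width: 0.228
grip_force: 8.0
time: 30.58
position: [0.4219, 0.3102, 0.12]
tool_rot: [-2.228, -2.213, -0.01]
ft_force: [-0.8, 2.3, 4.7]
grip_width: 0.224
grip_force: 8.0
time: 31.2
position: [0.4209, 0.3591, 0.0302]
tool_rot: [2.231, 2.212, -0.001]
ft_force: [-0.9, 0.6, 0.1]
grip_width: 0.229
grip_force: 8.0
time: 31.82
position: [0.4205, 0.3572, 0.1315]
tool_rot: [2.232, 2.21, -0.005]
ft_force: [0.3, 0.7, 1.1]
grip_width: 0.311
grip_force: 0.0
time: 32.45
position: [0.5972, 0.151, 0.2625]
tool_rot: [2.162, 2.279, 0.006]
ft_force: [0.9, 1.4, -0.1]
grip_width: 0.515
grip_force: 0.0
[228. 224.] 261 [ 0.6755 -0.1052  0.1469] [ 671.1 -107.9] [16.3 25. ] 85.5
[251. 241.] 287 [ 0.6723 -0.0339  0.1481] [667.5 -37.2] [24.4 18.6] 4.7
[452. 311.] 360 [0.4271 0.357  0.0205] [424.  356.5] [21.1 79.4] 1.1
[403. 322.] 358 [0.528  0.2907 0.0208] [526.3 290.2] [77.6 20.9] 88.2
[373. 393.] 28 [0.6974 0.3366 0.0226] [695.  337.9] [ 6.2 28.3] 56.9
[273. 154.] 84 [ 0.6595 -0.0389  0.1619] [663.5 -38.1] [18.5 16.2] 7.2
[299. 152.] 87 [ 0.6634 -0.1095  0.1631] [ 667.1 -109.8] [16.1 18.5] 88.6
[173. 216.] 66 [0.519  0.2652 0.0255] [519.4 265.5] [33.6 14.6] 87.7
{'tx': -181.81, 'ty': 61.25, 'tz': 3.04, 'turn': -0.15, 'q7': -0.02}
```

File 2 is flat. Next, file 3 at (0.6675, -0.0375).

```bash
python3 -m crank '[{"tx":-55,"ty":20,"tz":0,"turn":0},{"tx":-110,"ty":40,"tz":0,"turn":0},{"tx":-165,"ty":60,"tz":0,"turn":0},{"tx":-189,"ty":61,"tz":0,"turn":0},{"tx":-189,"ty":61,"tz":0,"turn":0}]' 45; python3 -m crank '[{"tx":0,"ty":0,"tz":0,"turn":0},{"tx":0,"ty":0,"tz":0,"turn":0}]'
python3 - <<'E'
from h import *
rel(.6675,-.0375,.155,2.9)
E
```

```text
time: 33.17
position: [0.6658, -0.037, 0.2609]
tool_rot: [2.17, 2.271, -0.001]
ft_force: [0.9, 0.3, 0.6]
grip_width: 0.519
grip_force: 0.0
time: 33.42
position: [0.6663, -0.0308, 0.2604]
tool_rot: [-2.159, -2.281, -0.002]
ft_force: [0.6, -0.2, -0.5]
grip_width: 0.519
grip_force: 0.0
{'tx': -6.93, 'ty': 0.8, 'tz': 105.39, 'turn': 0.05, 'q7': 0.34}
```

```bash
python3 -m crank '[{"tx":-4,"ty":1,"tz":40,"turn":0},{"tx":-4,"ty":1,"tz":85,"turn":0},{"tx":-4,"ty":1,"tz":105,"turn":0},{"tx":-4,"ty":1,"tz":105,"turn":0}]'; python3 -m crank '[{"tx":0,"ty":0,"tz":0,"turn":0},{"tx":0,"ty":0,"tz":0,"turn":0},{"tx":0,"ty":0,"tz":0,"turn":0},{"tx":0,"ty":0,"tz":-40,"turn":0},{"tx":0,"ty":0,"tz":-80,"turn":0}]' 10 15; python3 -m crank '[{"tx":0,"ty":0,"tz":-30,"turn":0},{"tx":0,"ty":0,"tz":-50,"turn":0},{"tx":45,"ty":-25,"tz":-50,"turn":0.3},{"tx":95,"ty":-55,"tz":-50,"turn":0.7},{"tx":145,"ty":-85,"tz":-50,"turn":0.7}]'
python3 - <<'E'
from h import *
rel(.489,.219,.20,-.8)
E
```

```text
time: 33.92
position: [0.6669, -0.0362, 0.1544]
tool_rot: [-2.161, -2.278, 0.002]
ft_force: [0.3, 0.3, 0.9]
grip_width: 0.518
grip_force: 0.0
time: 34.55
position: [0.6672, -0.0375, 0.2363]
tool_rot: [-2.164, -2.277, 0.001]
ft_force: [0.1, -0.8, 0.4]
grip_width: 0.225
grip_force: 15.0
time: 35.17
position: [0.5739, 0.1042, 0.2849]
tool_rot: [-2.233, -2.209, 0.001]
ft_force: [0.0, 0.8, -0.7]
grip_width: 0.228
grip_force: 15.0
{'tx': 113.95, 'ty': -86.06, 'tz': 84.95, 'turn': 0.04, 'q7': -0.06}
```

```bash
python3 -m crank '[{"tx":40,"ty":-30,"tz":0,"turn":0},{"tx":80,"ty":-60,"tz":0,"turn":0},{"tx":114,"ty":-86,"tz":35,"turn":0},{"tx":114,"ty":-86,"tz":85,"turn":0},{"tx":114,"ty":-86,"tz":85,"turn":0}]';  python3 -m crank '[{"tx":0,"ty":0,"tz":0,"turn":0},{"tx":0,"ty":0,"tz":0,"turn":0}]'
python3 - <<'E'
from h import *
rel(.489,.219,.1515,-.8)
E
```

```text
time: 35.8
position: [0.4873, 0.2168, 0.1974]
tool_rot: [-2.231, -2.211, 0.012]
ft_force: [0.6, -0.9, -0.0]
grip_width: 0.228
grip_force: 15.0
time: 36.05
position: [0.492, 0.2175, 0.2025]
tool_rot: [2.234, 2.208, 0.005]
ft_force: [0.3, -1.1, -0.9]
grip_width: 0.23
grip_force: 15.0
{'tx': 1.4, 'ty': -3.13, 'tz': 51.0, 'turn': 0.03, 'q7': -0.36}
```

```bash
python3 -m crank '[{"tx":2,"ty":-2.5,"tz":30,"turn":0},{"tx":2,"ty":-2.5,"tz":45,"turn":0},{"tx":2,"ty":-2.5,"tz":51,"turn":0},{"tx":2,"ty":-2.5,"tz":51,"turn":0}]' 10 8; python3 -m crank '[{"tx":18,"ty":0,"tz":3,"turn":0},{"tx":36,"ty":0,"tz":7,"turn":0},{"tx":53,"ty":0,"tz":13,"turn":0},{"tx":69,"ty":0,"tz":22,"turn":0},{"tx":84,"ty":0,"tz":33,"turn":0}]';python3 -m crank '[{"tx":18,"ty":0,"tz":18,"turn":0},{"tx":35,"ty":0,"tz":39,"turn":0},{"tx":44,"ty":0,"tz":58,"turn":0},{"tx":50,"ty":0,"tz":76,"turn":0},{"tx":53,"ty":0,"tz":85,"turn":0}]'; python3 -m crank '[{"tx":0,"ty":0,"tz":0,"turn":0},{"tx":0,"ty":0,"tz":0,"turn":0},{"tx":0,"ty":0,"tz":0,"turn":0},{"tx":0,"ty":0,"tz":-40,"turn":0},{"tx":0,"ty":0,"tz":-100,"turn":0}]' 27;python3 -m crank '[{"tx":-50,"ty":20,"tz":-50,"turn":0},{"tx":-105,"ty":45,"tz":-100,"turn":-0.4},{"tx":-160,"ty":70,"tz":-130,"turn":-0.7},{"tx":-215,"ty":100,"tz":-130,"turn":-0.7},{"tx":-270,"ty":120,"tz":-130,"turn":-0.7}]' 45
python3 - <<'E'
from meas import *
for n in ("scene","top"):
    im,d=snap(n,n+"7.png"); P=cloud(n,d)
    [print(*b) for b in blobs(im,P,(5,200,120),(20,255,255),.0,.35,15)]
rel(.670,-.109,.26,2.9)
E
```

```text
time: 36.55
position: [0.4886, 0.2201, 0.1508]
tool_rot: [-2.233, -2.21, -0.002]
ft_force: [-1.0, -0.1, 4.1]
grip_width: 0.225
grip_force: 8.0
time: 37.17
position: [0.4892, 0.306, 0.1167]
tool_rot: [-2.231, -2.211, -0.004]
ft_force: [-0.5, 2.6, 4.0]
grip_width: 0.228
grip_force: 8.0
time: 37.8
position: [0.4888, 0.3557, 0.0298]
tool_rot: [2.232, 2.209, -0.004]
ft_force: [-0.1, -0.6, 1.3]
grip_width: 0.229
grip_force: 8.0
time: 38.42
position: [0.488, 0.356, 0.1314]
tool_rot: [2.232, 2.21, -0.005]
ft_force: [0.2, 1.5, -0.3]
grip_width: 0.309
grip_force: 0.0
time: 39.05
position: [0.5987, 0.1065, 0.2619]
tool_rot: [2.162, 2.278, 0.006]
ft_force: [1.0, 0.8, -0.7]
grip_width: 0.518
grip_force: 0.0
[228. 224.] 260 [ 0.6756 -0.1053  0.1471] [ 671.9 -107.2] [17.  23.6] 74.6
[452. 312.] 319 [0.4282 0.3589 0.0201] [425.  356.4] [20.7 78.7] 1.6
[403. 322.] 340 [0.5286 0.2907 0.0208] [526.  289.8] [77.2 19.6] 88.0
[432. 329.] 344 [0.4946 0.3477 0.0205] [492.1 345.4] [19.7 78.6] 0.7
[375. 393.] 20 [0.6932 0.3403 0.0221] [692.4 340.3] [ 4.6 20.4] 61.8
[299. 152.] 85 [ 0.6634 -0.1094  0.163 ] [ 666.9 -109.7] [16.1 20. ] 89.4
{'tx': -208.36, 'ty': 62.64, 'tz': 3.11, 'turn': -0.16, 'q7': 0.05}
```

View pics/scene7.png

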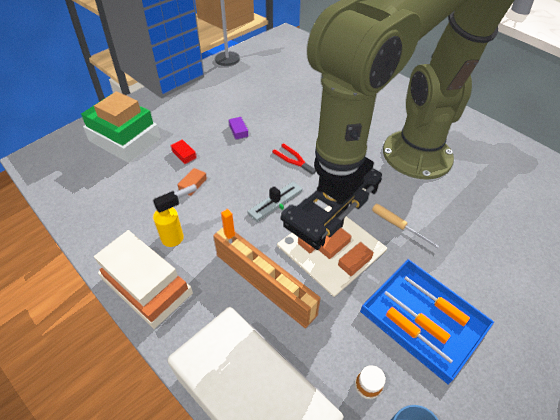

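Three files are flat in the tray, at (403,322), (432,329) and (452,312). The last one stands at (228,224).

```bash
python3 -m crank '[{"tx":-55,"ty":20,"tz":0,"turn":0},{"tx":-110,"ty":40,"tz":0,"turn":0},{"tx":-165,"ty":60,"tz":0,"turn":0},{"tx":-213,"ty":62,"tz":0,"turn":0},{"tx":-213,"ty":62,"tz":0,"turn":0}]' 45; python3 -m crank '[{"tx":0,"ty":0,"tz":0,"turn":0},{"tx":0,"ty":0,"tz":0,"turn":0}]'
python3 - <<'E'
from h import *
rel(.670,-.109,.155,2.9)
E
```

```text
time: 39.78
position: [0.6691, -0.1087, 0.2607]
tool_rot: [2.173, 2.265, -0.004]
ft_force: [-0.2, -0.6, 0.6]
grip_width: 0.519
grip_force: 0.0
time: 40.02
position: [0.6707, -0.0993, 0.26]
tool_rot: [-2.16, -2.28, -0.002]
ft_force: [-0.7, -0.3, 0.6]
grip_width: 0.517
grip_force: 0.0
{'tx': -9.81, 'ty': -1.21, 'tz': 105.01, 'turn': 0.04, 'q7': 0.45}
```

```bash
python3 -m crank '[{"tx":-8,"ty":-1,"tz":40,"turn":0},{"tx":-8,"ty":-1,"tz":85,"turn":0},{"tx":-8,"ty":-1,"tz":105,"turn":0},{"tx":-8,"ty":-1,"tz":105,"turn":0}]'; python3 -m crank '[{"tx":0,"ty":0,"tz":0,"turn":0},{"tx":0,"ty":0,"tz":0,"turn":0},{"tx":0,"ty":0,"tz":0,"turn":0},{"tx":0,"ty":0,"tz":-40,"turn":0},{"tx":0,"ty":0,"tz":-80,"turn":0}]' 10 15; python3 -m crank '[{"tx":0,"ty":0,"tz":-30,"turn":0},{"tx":0,"ty":0,"tz":-50,"turn":0},{"tx":55,"ty":-15,"tz":-50,"turn":0.3},{"tx":115,"ty":-30,"tz":-50,"turn":0.7},{"tx":175,"ty":-45,"tz":-50,"turn":0.7}]';  python3 -m crank '[{"tx":57,"ty":-15,"tz":0,"turn":0},{"tx":114,"ty":-30,"tz":0,"turn":0},{"tx":171,"ty":-45,"tz":0,"turn":0},{"tx":228,"ty":-65,"tz":0,"turn":0},{"tx":285,"ty":-80,"tz":0,"turn":0}]'
python3 - <<'E'
from h import *
rel(.4575,.425,.20,-.8)
E
```

```text
time: 40.52
position: [0.6694, -0.1081, 0.154]
tool_rot: [-2.16, -2.278, 0.002]
ft_force: [-0.3, 0.2, 0.3]
grip_width: 0.515
grip_force: 0.0
time: 41.15
position: [0.6695, -0.1096, 0.2359]
tool_rot: [-2.163, -2.277, 0.001]
ft_force: [1.2, -0.0, 0.4]
grip_width: 0.226
grip_force: 15.0
time: 41.78
position: [0.615, 0.0644, 0.2846]
tool_rot: [-2.233, -2.209, 0.0]
ft_force: [1.0, 0.3, -1.0]
grip_width: 0.231
grip_force: 15.0
time: 42.4
position: [0.5374, 0.3505, 0.285]
tool_rot: [-2.231, -2.21, 0.0]
ft_force: [0.3, 0.4, -0.4]
grip_width: 0.227
grip_force: 15.0
{'tx': 73.75, 'ty': -80.58, 'tz': 85.06, 'turn': 0.05, 'q7': -0.4}
```

```bash
python3 -m crank '[{"tx":37,"ty":-40,"tz":0,"turn":0},{"tx":74,"ty":-80,"tz":30,"turn":0},{"tx":74,"ty":-80,"tz":75,"turn":0},{"tx":74,"ty":-80,"tz":85,"turn":0}]';  python3 -m crank '[{"tx":0,"ty":0,"tz":0,"turn":0},{"tx":0,"ty":0,"tz":0,"turn":0}]'
python3 - <<'E'
from h import *
rel(.4575,.425,.1515,-.8)
E
```

```text
time: 42.9
position: [0.4572, 0.4226, 0.197]
tool_rot: [2.23, 2.212, -0.009]
ft_force: [0.2, -0.6, -0.1]
grip_width: 0.23
grip_force: 15.0
time: 43.15
position: [0.4612, 0.423, 0.202]
tool_rot: [2.234, 2.208, 0.005]
ft_force: [-0.2, 0.6, -0.6]
grip_width: 0.227
grip_force: 15.0
{'tx': 1.89, 'ty': -3.88, 'tz': 50.54, 'turn': 0.02, 'q7': -0.56}
```

```bash
python3 -m crank '[{"tx":2,"ty":-3.5,"tz":30,"turn":0},{"tx":2,"ty":-3.5,"tz":45,"turn":0},{"tx":2,"ty":-3.5,"tz":51,"turn":0},{"tx":2,"ty":-3.5,"tz":51,"turn":0}]' 10 8; python3 -m crank '[{"tx":-18,"ty":0,"tz":3,"turn":0},{"tx":-36,"ty":0,"tz":7,"turn":0},{"tx":-53,"ty":0,"tz":13,"turn":0},{"tx":-69,"ty":0,"tz":22,"turn":0},{"tx":-84,"ty":0,"tz":33,"turn":0}]';python3 -m crank '[{"tx":-18,"ty":0,"tz":18,"turn":0},{"tx":-35,"ty":0,"tz":39,"turn":0},{"tx":-44,"ty":0,"tz":58,"turn":0},{"tx":-50,"ty":0,"tz":76,"turn":0},{"tx":-53,"ty":0,"tz":84,"turn":0}]'; python3 -m crank '[{"tx":0,"ty":0,"tz":0,"turn":0},{"tx":0,"ty":0,"tz":0,"turn":0},{"tx":0,"ty":0,"tz":0,"turn":0},{"tx":0,"ty":0,"tz":-40,"turn":0},{"tx":0,"ty":0,"tz":-100,"turn":0}]' 27;python3 -m crank '[{"tx":20,"ty":0,"tz":-50,"turn":0},{"tx":70,"ty":-10,"tz":-110,"turn":0},{"tx":130,"ty":-40,"tz":-150,"turn":0},{"tx":185,"ty":-70,"tz":-150,"turn":0},{"tx":240,"ty":-100,"tz":-150,"turn":0}]'; python3 -m crank '[{"tx":0,"ty":0,"tz":0,"turn":0},{"tx":0,"ty":0,"tz":0,"turn":0}]'
python3 - <<'E'
from meas import *
u=np.array([.9987,-.05])
for n in ("scene","top"):
    im,d=snap(n,n+"8.png"); P=cloud(n,d); hsv=cv2.cvtColor(im,cv2.COLOR_RGB2HSV)
    [print(*b) for b in blobs(im,P,(5,200,120),(20,255,255),.0,.35,15)]
    print("b");[print(*b) for b in bricks(im,P,.02,.05)]
    def box(x0,x1,y0,y1,z0,z1): 
        return (P[...,0]>x0)&(P[...,0]<x1)&(P[...,1]>y0)&(P[...,1]<y1)&(P[...,2]>z0)&(P[...,2]<z1)
    for t,m in(("grip",box(.36,.56,-.21,-.12,.047,.06)),("tag",box(.38,.56,-.18,-.12,.004,.03)&(hsv[...,0]>50)&(hsv[...,0]<85)&(hsv[...,1]>70))):
        print(t,(P[m][:,:2].mean(0)@u).round(4))
E
```

```text
time: 43.65
position: [0.4568, 0.4262, 0.1511]
tool_rot: [-2.232, -2.209, -0.004]
ft_force: [-1.5, -0.6, 4.7]
grip_width: 0.228
grip_force: 8.0
time: 44.28
position: [0.4565, 0.3401, 0.1178]
tool_rot: [2.234, 2.209, 0.003]
ft_force: [-0.6, -2.3, 3.8]
grip_width: 0.234
grip_force: 8.0
time: 44.9
position: [0.4543, 0.2885, 0.031]
tool_rot: [-2.232, -2.211, 0.001]
ft_force: [0.5, 0.4, 0.4]
grip_width: 0.23
grip_force: 8.0
time: 45.52
position: [0.4534, 0.288, 0.1322]
tool_rot: [2.231, 2.211, -0.005]
ft_force: [1.0, 1.7, 0.7]
grip_width: 0.31
grip_force: 0.0
time: 46.15
position: [0.369, 0.5075, 0.2826]
tool_rot: [-2.231, -2.209, -0.005]
ft_force: [0.7, 0.1, 1.6]
grip_width: 0.311
grip_force: 0.0
time: 46.4
position: [0.3697, 0.505, 0.2804]
tool_rot: [2.231, 2.21, -0.0]
ft_force: [0.3, -0.1, -0.3]
grip_width: 0.309
grip_force: 0.0
[419. 302.] 346 [0.4603 0.2897 0.0205] [457.9 289.7] [79.2 20.8] 89.2
[452. 311.] 362 [0.427  0.3571 0.0204] [424.8 356.3] [20.8 78.8] 1.3
[403. 322.] 365 [0.5279 0.2908 0.0209] [526.  290.2] [77.8 20.3] 87.8
[432. 328.] 376 [0.4937 0.3466 0.0207] [491.4 345.3]
[... 722 characters left out ...]
 [418.2 355.8] [15.  72.9] 0.1
b
[326. 117.] 100 [ 0.8164 -0.1942  0.0432] [ 816.3 -193.8] [  4.  177.6] 6.1
[262. 174.] 245 [ 0.6398 -0.0009  0.0351] [640.6  -5.3] [  5.3 282. ] 3.0
[393. 193.] 410 [ 0.5823 -0.3859  0.028 ] [ 582.7 -386.8] [80.2 46.6] 15.5
[255. 228.] 829 [0.4777 0.0199 0.0407] [479.   19.7] [ 89.  101.4] 87.9
[165. 215.] 153 [0.5215 0.2904 0.0264] [521.3 289.4] [79.6 17.5] 89.2
[223. 232.] 419 [0.4673 0.1109 0.0406] [468.8 111.5] [45.8 77.4] 86.7
[146. 227.] 150 [0.4862 0.345  0.0261] [486.4 344.9] [77.1 16.3] 89.9
[164. 237.] 159 [0.4533 0.2887 0.0263] [453.4 288.3] [15.8 79.5] 0.0
[140. 249.] 175 [0.4196 0.3574 0.026 ] [419.6 356.1] [17.9 77.8] 0.3
grip 0.4738
tag 0.4726
```

View pics/scene8.png

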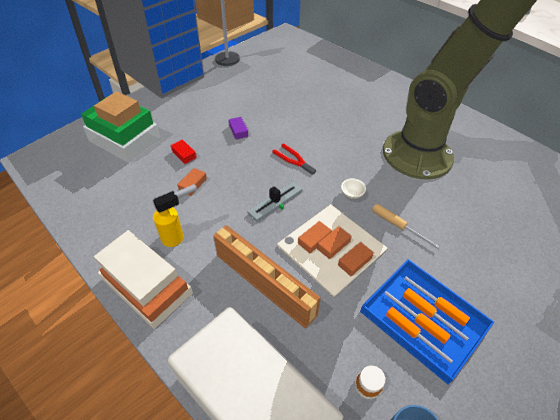

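View pics/top8.png

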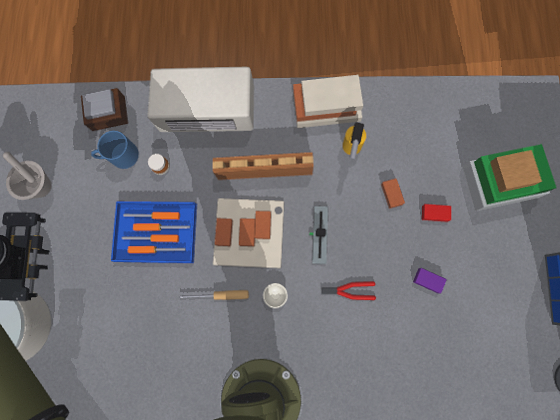

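All four files lie in the tray, in a stack at (140–166, 215–249) in the top view. Brick C has been nudged and now touches the middle brick at (262,225), so I'll check that it's still flat.

Run:
```python
from h import *
for n in("top","scene"):
    d=np.load("last_%s.npz"%n); im=d["im"];P=cloud(n,d["d"]); hsv=cv2.cvtColor(im,cv2.COLOR_RGB2HSV)
    m=(hsv[...,0]<16)&(hsv[...,1]>90)&(P[...,2]>.033)&(P[...,2]<.08)&(abs(P[...,0]-.48)<.09)&(abs(P[...,1]-.02)<.07)
    q=P[m]; print(n,len(q),np.percentile(q[:,2],[1,50,99]).round(4))
    A=np.c_[q[:,:2],np.ones(len(q))]; print("plane",np.linalg.lstsq(A,q[:,2],rcond=None)[0].round(4))
    for nm,s in(("C",q[:,1]<.012),("B",q[:,1]>.025)): print(nm,q[s].min(0).round(4),q[s].max(0).round(4),q[s].mean(0).round(4))
    b=q[q[:,0]>.512]; print("top end",b[:,1].min(),b[:,1].max())
print(ctrl.get_state()["time"],[ (np.round(r["xyz"],4),round(r["confidence"],2)) for r in ctrl.mark_of("top","brick1")])
```

```text
top 827 [0.0348 0.0409 0.0465]
plane [-0.0039  0.      0.0428]
C [ 0.4509 -0.025   0.0339] [0.5288 0.0108 0.048 ] [ 0.4901 -0.0067  0.0409]
B [0.4287 0.0265 0.0338] [0.5074 0.0893 0.0485] [0.4679 0.0467 0.0411]
top end -0.024757745461946742 0.016240625663782565
scene 950 [0.0339 0.0387 0.0424]
plane [-0.0046 -0.0063  0.041 ]
C [ 0.4538 -0.025   0.0336] [0.5326 0.0119 0.0432] [ 0.4955 -0.0059  0.0388]
B [0.4313 0.025  0.033 ] [0.5113 0.0896 0.0435] [0.473  0.0463 0.0386]
top end -0.024397334233474344 0.018296658485927875
46.5 [(array([0.4693, 0.0402, 0.0286]), 0.91), (array([ 4.887e-01, -3.000e-04,  2.880e-02]), 0.8), (array([0.4705, 0.1133, 0.0239]), 0.75), (array([ 0.5822, -0.3913,  0.0142]), 0.68), (array([ 0.5225, -0.5147,  0.0207]), 0.64), (array([ 0.3271, -0.4824,  0.0171]), 0.59)]
```

All bricks are flat at the right height and C's centre is well inside the limits. The dimmer is within 2 mm of the mark. Hand in.

```bash
python3 -c "
from bench import ctrl
print(ctrl.close_job())"
```

```text
the job is handed in; nothing more can be done
None
```

The job is handed in; by the last camera check, before hand-in, the dimmer was within 2 mm of the green mark, all four files lay flat in the tray, and three bricks were flat on the board with the fourth off it.

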